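Carry a rocking cheese cradle upright to its rack dock

TASK

Lift the top-heavy cheese cradle straight up off the drain board by its black handle, bring its leaning rocker upright without letting it tip over to the other side, and keep it upright and clear above the board for at least four seconds to drip off. Then carry it, still upright, to the white dock with the wire guides, set it down gently in line with the dock so that the two keels stand between their wires, and let go; leave the other things alone.

Things in the scene. Friction and masses are not known exactly. Their poses are not given: they have to be found in the camera images.
- cradle: Loose carrier: steel foot plate 100 (x) x 170 (y) x 10 mm, an 18 x 30 mm post on its middle, a black handle on top, a rocker pivoted on the post. Origin: centre of the foot's underside; z up, x along the hinge. Foot, post and handle 0.33 kg, centre of mass 51 mm up. Grip it at about 60 N. It starts on the drain board, level, rocker leaning on a stop.
- handle (a point): Grasp point in the handle, 262 mm above the cradle's origin. The handle is a block 50 mm (along cradle x) x 28 mm (along y), from 225 to 285 mm above the origin; best gripped from above, fingers closing along cradle y. Cheeses up to 265 mm high stand beside it, 52 to 118 mm away along x on either side; nothing along y.
- hinge (a point): Middle of the rocker's hinge line, on the post 150 mm above the cradle's origin. The rocker turns about cradle x here. It has a weak centring spring, 0.052 N m/rad on rocker (zero at 0), damping 0.002 N m s/rad, dry friction 0.0001 N m. Tilting the held cradle about this line thus pushes the rocker the same way.
- rocker (a joint): Angle of the rocker to the post, rad: 0 in line, positive right-handed about cradle +x (top goes to cradle -y). Hard stops at -0.25 (where it starts) and 0.50. Angle to the vertical = this + the cradle's tilt about x. Spring weaker than weight: from upright it topples (time constant about 0.43 s) unless caught by tilting the cradle. A stop drives it along: tilt slowly until it leaves its stop.
- rocker_top (a point): Point on the rocker's upright axis 100 mm above the hinge; its z is the rocker's axis. The rocker is a steel frame, about 236 mm along x, 66 mm along y; at either end two white cheeses (60 mm wide) above the hinge, one below. Nominally 0.56 kg (real: 0.92 to 1.06 times), centre of mass 13.2 mm above the hinge, inertia about the hinge 0.00376 kg m2.
- keel0 (a point): Lower end of the keel at cradle x = -112 mm: a flat steel tongue under the rocker's end, 8 mm (x) x 12 mm (y), 34 mm tall. This point is 130 mm below the hinge; with the rocker in line it is 20 mm above the level of the foot's underside. It swings with the rocker.
- keel1 (a point): The same on the other keel, at cradle x = +112 mm.
- board: Fixed grey plastic drain board, 270 (x) x 250 (y) x 12 mm, on which the cradle starts; origin: centre of its underside, on the table.
- dock: Fixed white-enamelled dock plate 270 (x) x 250 (y) x 12 mm with four dark wire loops; origin: centre of its underside, on the table; top face 12 mm up. The cradle belongs with its foot centred on the top face, cradle x along dock x (not turned round; the two yaws differ by under 0.8 rad at the start). Set down there, the released rocker leans on the wires, at most about 0.11 rad off upright.
- gap0 (a point): Middle of the gap between the two wire loops at dock x = -112 mm, at the height of the wires' tops (51 mm above the table, 39 mm above the plate's top face). Wires 10 mm thick, standing as loops along x, 54 mm long overall; the free gap is 36 mm across y, so a keel goes in with 12 mm to spare on either side. keel0 belongs here.
- gap1 (a point): The same at dock x = +112 mm; keel1 belongs here.
- crate: Bystander: slatted wooden crate with cheeses, 120 x 210 x 70 mm, loose, beyond the work. Leave alone.
- sprayer: Bystander: white bottle, 70 mm wide, 190 mm tall, loose. Leave alone.
- mould: Bystander: white cup-shaped cheese mould, 100 mm wide, 100 mm tall, loose. Leave alone.

How it is judged (in metres and radians):
On the way, in this order (a step that is already met when the one before it is completed fails the run):
1. the cradle is held clear above the drain board with its rocker upright for four seconds (z of cradle in the frame of board above 0.03 m and horizontal distance between cradle and board below 0.1 m and angle between rocker_top's own z axis and vertical below 0.15 rad and contact force between cradle and board below 0.3 N), for 4 s.
2. the cradle is over the dock, not yet set down, rocker upright (horizontal distance between cradle and dock below 0.04 m and z of cradle in the frame of dock above 0.02 m and angle between rocker_top's own z axis and vertical below 0.15 rad), for 0.1 s.
At the end, for the whole second after the job is handed in: The cradle's foot stands flat and at rest on the dock plate, within 18 mm of its middle and 0.12 rad of its direction, the keels are between their wires (rocker within 0.17 rad of upright), and it is released (horizontal distance between cradle and dock below 0.018 m and z of cradle in the frame of dock between 0.008 and 0.016 m and angle between the x axis of cradle and the x axis of dock, either way round below 0.12 rad and angle between cradle's own z axis and vertical below 0.05 rad and angle between rocker_top's own z axis and vertical below 0.17 rad and linear speed of cradle below 0.02 m/s); the robot touches nothing.
It fails at once if the rocker tips over onto its other stop (value of joint rocker above 0.47 rad).
It fails at once if the cradle is away from the drain board with its rocker toppled (more than 0.22 rad from upright) (horizontal distance between cradle and board above 0.12 m and angle between rocker_top's own z axis and vertical above 0.22 rad).
It fails at once if the cradle is slammed down on the dock (contact force between cradle and dock above 80 N).
It fails at once if a bystander is disturbed (distance of any of crate, sprayer, mould from where it was at the start of the episode above 0.03 m).
It also fails if it takes over 72 s, if anything falls off the work surface, if the arm or the gripper's body presses on something with over 40 N, if the wrist force passes 120 N, or if a joint passes its speed limit or range.

ROBOT

A 6-joint arm with a two-finger parallel gripper is mounted at the origin on the work surface. World frame = base frame: x ahead of the robot, y to its left, z up, the work surface at z = 0. Lengths are in mm, angles in rad, forces in N, time in s.
With the tool pointing down it reaches from about 250 to 725 mm from the base axis. Payload 4 kg.
Tool frame: the origin (TCP) lies on the centre line of the jaws, within the pads' length; the fingertips stand 25 mm ahead of it and the grasp point (between the pads) lies 6 mm ahead of it (bot.tip_reach is the distance from the TCP to the fingertips, in mm); z points along the fingers, y is the line along which they close (so a half turn about z gives the same grasp; the last joint's range is limited). The gripper opens to 85 mm and grips with 20 to 120 N. Pads are 22 mm wide; open, the fingers measure 114 mm over their backs; the gripper's body (76 mm by 85 mm) begins 54 mm behind the grasp point. The pads swing forward as they close: fully open they stand 13 mm farther back than shut.
Start: joints at [1.302, 0.241, 0.005, 1.335, 0, 1.571], TCP at [132.785, 482.045, 256.306] pointing down, gripper open.
Joint ranges: [-2.72, 2.72], [-1.05, 1.87], [-1.09, 1.28], [-1.99, 2.15], [-1.42, 1.44], [-3.14, 3.14]. Speed limits (rad/s): [2.79, 2.79, 3.14, 3.14, 3.14, 3.14].

INTERFACE

Orientations are given as a 3x3 rotation matrix whose columns are the frame's x, y, z axes.
In Python, from rig import bot gives the robot as it stands. The module is installed in compiled form; this text tells all that it offers.
- The arm moves only by the tool move_arm, never from a script. Its argument "plan" is a list of rows, each an object of numbers: "x", "y", "z": the shift along the tool's x, y, z in cm; "twist": the turn about the tool's z in rad; "claw": the finger opening in cm, from 0 to 8.54. A call has 1 to 10 rows; each row shifts and turns the commanded pose from where the row before left it, along the tool's axes as they then stand; what a row does not reach is not made up. A row lasts 1/8 s, in which the tool goes at most 62.5 mm and 10.7 degrees, less where a joint would pass 70% of its speed; a pose out of reach is approached as far as the arm can. A call is refused whole if a number of a shift passes 6.25 or a number of a turn 0.188, either way. A call with a gripper value outside its range is refused whole. The fingers move at their own pace and stop on an object; "squeeze" is the grip in N (left out, the last holds). Time passes only in rows, so rows that do not move let the fingers close. It gives the time, the measured TCP pose, the force, the opening and the grip force at its end, in the units of the state.
- bot.read_state(): the state, without advancing time (a new reading comes with each control period).
- bot.camera(name): name is "side" or "top" or "wrist"; returns (picture, depth): 384x512x3 uint8, blue, green, red; 384x512 float32, mm along the optical axis (not along the pixel's ray), 0 where there is no reading.
- bot.calibration(name): a dict with "fx", "fy", "cx", "cy" (pixels), "R" (3x3) and "t" (3): a world point X has camera coordinates R X + t; the wrist camera has in their place "tool_from_camera" (4x4, takes a point from camera to tool coordinates, whose origin is the TCP and whose axes are the flange's). Camera axes: x right, y down, z forward; pixel columns grow to the right and rows downward; lengths in mm; the calibration is good to about 2 mm. The wrist camera is an equidistant fisheye: a pixel r from the principal point sees the ray r / f radians off the axis. A picture is of the moment at which its call begins: read the wrist's pose just before it. calibration takes no time and is no camera call.
- bot.finish_job(): hands the job in; it is judged then, once.
The state is a dict: "time_s": time; "qpos": joint angles; "qvel": joint speeds; "tau": joint torques, N m; "ee_pos": TCP position; "ee_rot": TCP orientation; "ft_force": force on the tool from outside, world axes, zero at the start; "ft_torque": the same for the moment, N m; "gripper_width": opening from 0.0 (shut) to 1.0 (fully open); "gripper_force": force on a finger pad.
Only numpy, scipy, OpenCV 4.12 (cv2) and the standard library are available. Lean on these libraries where they do the work, as an engineer would, in place of code of your own. Each camera call takes 0.05 s, during which the arm holds its last target. There are 200 camera calls.

## Working session

There is one attempt and no reset: what is moved stays moved. The work goes in short steps, Python scripts to look and compute and a tool call to move; the robot and the scene stay as the last step left them, time stands still between calls to the robot, and variables do not carry over. Pictures are saved under pics/ and viewed, at most 10 in all, crops included, and the job is handed in when it is done.

Besides the shell and the picture viewer there is one more tool, called after ">>>" in YAML: its name, and indented under it one key for each argument. move_arm: Moves the arm, as the interface text tells. Its arguments: {"type":"object","properties":{"plan":{"type":"array"},"squeeze":{"type":"number"}},"required":["plan"]}

```bash
mkdir -p pics
cat > h.py <<'E'
from rig import bot
import numpy as np, cv2
def grab(n,tag):
    im,d=bot.camera(n); cv2.imwrite(f'pics/{tag}.png',im); np.save(f'pics/{tag}.npy',d); return im,d
def world(n,d):
    c=bot.calibration(n); R=np.array(c['R']);t=np.array(c['t']).ravel()
    v,u=np.mgrid[:384,:512]
    P=np.stack([(u-c['cx'])/c['fx']*d,(v-c['cy'])/c['fy']*d,d],-1)
    return (P-t)@R
E
python3 - <<'E'
from h import *
for n in('side','top'):
    grab(n,n+'0'); c=bot.calibration(n); R=np.array(c['R']); print(n,c['fx'],(-R.T@np.array(c['t']).ravel()).round(),R[2].round(2))
s=bot.read_state();print(s['time_s'],np.round(s['ee_rot'],3),s['ft_force'])
E
```

```text
side 445.86925583573236 [ 276. -696.  667.] [ 0.32  0.78 -0.54]
top 424.37075366738765 [ 439.  -10. 1200.] [ 0.13 -0.   -0.99]
0.1 [[-0.964  0.266 -0.   ]
 [ 0.266  0.964 -0.002]
 [-0.    -0.002 -1.   ]] [-0.09225869 -0.04774589 -0.31948715]
```

View pics/side0.png

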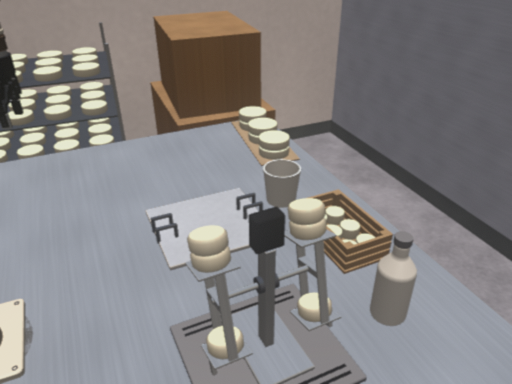

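View pics/top0.png

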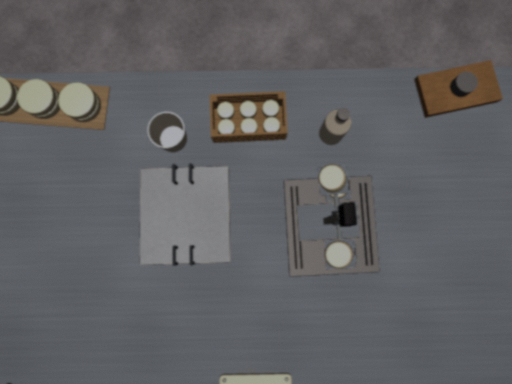

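Run:
```python
from h import *
im=cv2.imread('pics/top0.png'); d=np.load('pics/top0.npy'); W=world('top',d)
z=W[...,2]
print('table z',np.median(z[300:340,100:200]), 'noise',z[300:340,100:200].std())
def comps(mask,m):
    n,l,s,c=cv2.connectedComponentsWithStats(mask.astype(np.uint8))
    for i in range(1,n):
        if s[i,4]>=m:
            P=W[l==i]; r=cv2.minAreaRect(P[:,:2].astype(np.float32))
            print(s[i,4],'pix',c[i].round(),'mean',P.mean(0).round(1),'zmed',np.median(P[:,2]).round(1),'z95',np.percentile(P[:,2],95).round(1),'rect',np.round(r[0],1),np.round(r[1],1),round(r[2],2))
print('plates');comps((d>0)&(z>7)&(z<19),400)
print('foot');comps((d>0)&(z>19)&(z<30),200)
print('wires');comps((d>0)&(z>35)&(z<58)&(np.arange(512)[None]<240)&(np.arange(384)[:,None]>150),5)
print('high');comps((d>0)&(z>200)&(z<300),20)
ih=im.max(2)
print('black handle');comps((d>0)&(z>270)&(ih<60),10)
s=np.load('pics/side0.npy'); W=world('side',s); ims=cv2.imread('pics/side0.png'); z=W[...,2]
print('side table',np.median(z[250:300,50:120]),z[250:300,50:120].std())
print('side plates');comps((s>0)&(z>7)&(z<19),400)
print('side high');comps((s>0)&(z>200)&(z<300)&(W[...,0]<700),20)
print('wires');comps((s>0)&(z>35)&(z<58)&(W[...,1]>0)&(W[...,0]<700),8)
```

```text
table z 0.7029878918791445 noise 78.03692226788264
plates
8182 pix [184. 215.] mean [526.4 191.9  12.7] zmed 12.6 z95 16.4 rect [526.3 192.6] [273.5 254.3] 0.58
4784 pix [329. 228.] mean [ 483.5 -213.    12.7] zmed 12.7 z95 16.6 rect [ 491.5 -217.1] [274.7 251.1] 2.19
710 pix [255. 379.] mean [85.6 -0.8 12.5] zmed 12.4 z95 16.2 rect [85.2  1.4] [190.3  26.2] 89.87
foot
406 pix [433.  97.] mean [ 853.4 -522.6   27.5] zmed 28.3 z95 29.8 rect [ 866.6 -531.2] [120.3  86.1] 10.48
1198 pix [315. 222.] mean [ 500.5 -172.5   22.9] zmed 22.8 z95 26.7 rect [ 501.5 -175.5] [ 99.6 109.4] 2.78
252 pix [351. 228.] mean [ 481.5 -272.2   22.7] zmed 22.6 z95 26.0 rect [ 505.7 -268.6] [51.1 97.2] 89.68
wires
63 pix [190. 173.] mean [639.2 169.9  49.7] zmed 50.2 z95 54.0 rect [639.6 171.2] [53.   9.8] 0.78
78 pix [174. 173.] mean [637.7 215.4  49.4] zmed 50.6 z95 53.9 rect [638.6 215.6] [51.3  8.4] 0.98
79 pix [191. 255.] mean [416.6 167.7  50.7] zmed 51.1 z95 54.9 rect [416.9 167.9] [50.6  8.9] 0.09
80 pix [174. 255.] mean [415.6 213.2  49.8] zmed 49.9 z95 53.7 rect [415.1 213.6] [50.6  8.8] 1.29
high
[... 2224 characters left out ...]
 55.] mean [ 139.6 1978.5   47.8] zmed 48.9 z95 56.7 rect [ 140.8 1979.1] [62.5 40.1] 6.88
12 pix [176.  89.] mean [ 698.  1114.6   45.1] zmed 44.2 z95 55.4 rect [ 697.4 1117.9] [ 4.2 39.2] 1.64
21 pix [116.  98.] mean [ 447.  1112.6   46.4] zmed 47.1 z95 57.7 rect [ 446.8 1113.2] [13.4 18.4] 45.26
93 pix [245. 197.] mean [639.5 211.3  46.3] zmed 47.2 z95 51.7 rect [640.2 213.6] [52.1 13.6] 0.57
101 pix [252. 205.] mean [639.9 165.7  46.4] zmed 47.6 z95 51.6 rect [640.4 166.3] [51.8 12.2] 2.04
111 pix [161. 217.] mean [416.8 209.1  46.4] zmed 47.5 z95 51.5 rect [416.9 209.5] [ 9.9 52.9] 87.14
120 pix [166. 228.] mean [417.2 163.3  46.3] zmed 47.4 z95 51.6 rect [417.6 164.6] [12.4 53.7] 87.99
```

>>> move_arm:
  plan:
    - {"z":-5,"twist":-0.16}
    - {"z":-5,"twist":-0.159}
    - {"x":-2.5,"y":-5.4}
    - {"x":-2.5,"y":-5.4}
    - {"x":-2.5,"y":-5.4}
    - {"x":-2.5,"y":-5.4}
    - {"x":-2.5,"y":-5.4}
    - {"x":-2.5,"y":-5.4}
    - {"x":-2.5,"y":-5.4}
    - {"x":-2.5,"y":-5.4,"claw":8.5}
  squeeze: 60

```text
$.plan[0]: bad value
```

Run:
```python
from h import *
s=np.load('pics/side0.npy'); W=world('side',s); im=cv2.imread('pics/side0.png'); z=W[...,2]
m=(s>0)&(im.max(2)<70)&(z>285)&(W[...,1]<-100)&(W[...,0]>400)&(W[...,0]<600)
P=W[m];r=cv2.minAreaRect(P[:,:2].astype(np.float32));print('side handle',len(P),r,np.percentile(P[:,2],90),np.percentile(P,[2,98],axis=0))
st=bot.read_state()
print(st['time_s'],np.round(st['ee_pos'],1),np.round(st['ee_rot'],3),np.round(st['qpos'],2),np.round(st['qvel'],2),st['gripper_width'])
R=np.array(st['ee_rot']);print('rem tool cm for (502.8,-209.5,330):',(R.T@(np.array([502.8,-209.5,330])-st['ee_pos'])/10).round(2))
```

```text
side handle 519 ((501.6033935546875, -210.84759521484375), (46.92101287841797, 29.982872009277344), 3.107146739959717) 297.4866643792691 [[ 478.67718636 -225.12401562  285.52974727]
 [ 524.01986076 -201.04963918  298.12200967]]
0.1 [132.7 481.6 255.5] [[-0.964  0.266 -0.   ]
 [ 0.266  0.964 -0.002]
 [-0.    -0.002 -1.   ]] [ 1.3   0.24  0.    1.34 -0.    1.57] [-0. -0.  0.  0.  0.  0.] 1.0013741847462099
rem tool cm for (502.8,-209.5,330): [-54.04 -56.81  -7.34]
```

>>> move_arm:
  plan:
    - {"x":0,"y":0,"z":-5,"twist":-0.16,"claw":8.5}
    - {"x":0,"y":0,"z":-5,"twist":-0.16,"claw":8.5}
    - {"x":-2.5,"y":-5.4,"z":0,"twist":0,"claw":8.5}
    - {"x":-2.5,"y":-5.4,"z":0,"twist":0,"claw":8.5}
    - {"x":-2.5,"y":-5.4,"z":0,"twist":0,"claw":8.5}
    - {"x":-2.5,"y":-5.4,"z":0,"twist":0,"claw":8.5}
    - {"x":-2.5,"y":-5.4,"z":0,"twist":0,"claw":8.5}
    - {"x":-2.5,"y":-5.4,"z":0,"twist":0,"claw":8.5}
    - {"x":-2.5,"y":-5.4,"z":0,"twist":0,"claw":8.5}
    - {"x":-2.5,"y":-5.4,"z":0,"twist":0,"claw":8.5}
  squeeze: 60

```text
time_s: 1.35
ee_pos: [355.0, 59.0, 356.2]
ee_rot: [[-0.999, -0.051, 0.0], [-0.051, 0.999, 0.0], [-0.0, 0.0, -1.0]]
ft_force: [1.4, 1.1, 0.3]
gripper_width: 0.993
gripper_force: 0.0
```

Run:
```python
from h import *
for i in range(1):
    st=bot.read_state()
    print(st['time_s'],np.round(st['ee_pos'],1),np.round(st['qpos'],3),np.round(st['qvel'],2))
R=np.array(st['ee_rot']);print('rem tool cm:',(R.T@(np.array([502.2,-209.4,330])-st['ee_pos'])/10).round(2))
```

```text
1.35 [355.   59.  356.2] [ 0.164 -0.064 -0.077  1.558  0.     0.113] [-1.31  0.24  0.21 -0.03  0.   -1.3 ]
rem tool cm: [-13.33 -27.56   2.62]
```

>>> move_arm:
  plan:
    - {"x":-2.7,"y":-5.5,"z":0.5,"twist":0,"claw":8.5}
    - {"x":-2.7,"y":-5.5,"z":0.5,"twist":0,"claw":8.5}
    - {"x":-2.7,"y":-5.5,"z":0.5,"twist":0,"claw":8.5}
    - {"x":-2.7,"y":-5.5,"z":0.5,"twist":0,"claw":8.5}
    - {"x":-2.5,"y":-5.5,"z":0.5,"twist":0,"claw":8.5}

```text
time_s: 1.98
ee_pos: [502.1, -208.9, 330.6]
ee_rot: [[-0.999, -0.051, -0.001], [-0.051, 0.999, 0.001], [0.0, 0.001, -1.0]]
ft_force: [0.4, 1.0, 0.3]
gripper_width: 1.0
gripper_force: 0.0
```

Run:
```python
from h import *
for i in range(4):
    st=bot.read_state()
    print(st['time_s'],np.round(st['ee_pos'],1),np.round(st['qpos'],3),np.round(st['qvel'],2))
    if i<3: bot.camera('top')
R=np.array(st['ee_rot']);print(R.round(3),'rem tool cm:',(R.T@(np.array([502.2,-209.4,280])-st['ee_pos'])/10).round(2))
```

```text
1.975 [ 502.1 -208.9  330.6] [-0.394  0.315  0.296  1.553  0.    -0.445] [-0.61  0.75  0.91  0.15  0.   -0.62]
2.025 [ 504.5 -215.1  327.2] [-0.401  0.324  0.301  1.548 -0.004 -0.447] [ 0.06 -0.06 -0.14  0.03  0.04  0.11]
2.075 [ 502.7 -211.6  327.4] [-3.980e-01  3.210e-01  2.960e-01  1.551e+00 -1.000e-03 -4.430e-01] [ 0.06 -0.07 -0.06  0.05  0.04  0.04]
2.125 [ 501.7 -209.3  328.4] [-0.395  0.317  0.294  1.552 -0.    -0.442] [ 0.05 -0.06 -0.03  0.02  0.01  0.01]
[[-0.999 -0.047 -0.004]
 [-0.047  0.999  0.002]
 [ 0.004  0.002 -1.   ]] rem tool cm: [-0.07 -0.02  4.84]
```

>>> move_arm:
  plan:
    - {"x":0,"y":0,"z":1.6,"twist":0,"claw":8.5}
    - {"x":0,"y":0,"z":1.6,"twist":0,"claw":8.5}
    - {"x":0,"y":0,"z":1.6,"twist":0,"claw":8.5}
    - {"x":0,"y":0,"z":0,"twist":0,"claw":8.5}
    - {"x":0,"y":0,"z":0,"twist":0,"claw":2}
    - {"x":0,"y":0,"z":0,"twist":0,"claw":2}
    - {"x":0,"y":0,"z":0,"twist":0,"claw":2}
    - {"x":0,"y":0,"z":0,"twist":0,"claw":2}
    - {"x":0,"y":0,"z":0,"twist":0,"claw":2}
    - {"x":0,"y":0,"z":0,"twist":0,"claw":2}
  squeeze: 60

```text
time_s: 3.38
ee_pos: [501.9, -207.8, 284.0]
ee_rot: [[-0.999, -0.051, 0.001], [-0.051, 0.999, -0.002], [-0.001, -0.002, -1.0]]
ft_force: [-0.1, -3.9, 4.8]
gripper_width: 0.32
gripper_force: 61.1
```

Run:
```python
from h import *
grab('side','g1')
st=bot.read_state(); print(st['time_s'],np.round(st['ee_pos'],1),np.round(st['ee_rot'],3),st['ft_force'],st['ft_torque'],st['gripper_width'],st['gripper_force'])
np.savez('pics/ref.npz',p=st['ee_pos'],R=st['ee_rot'])
```

```text
3.425 [ 501.9 -207.7  284.1] [[-0.999 -0.051  0.001]
 [-0.051  0.999 -0.002]
 [-0.001 -0.002 -1.   ]] [ 0.66969795 -5.22780149  4.28612541] [-0.82378404  0.0824255   0.03971319] 0.32054209008750845 61.1645632982254
```

View pics/g1.png

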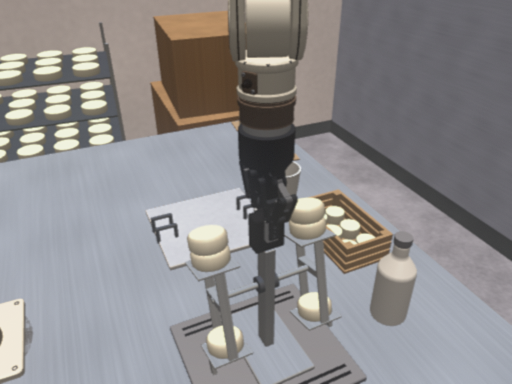

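```bash
cat > ang.py <<'E'
from h import *
from scipy.spatial import cKDTree
from scipy.optimize import minimize_scalar
ref=np.load('pics/ref.npz'); H=278.-6     # TCP height over cradle origin
H=float(ref['p'][2])-12
def cloud(d,p,R):
    W=world('side',d); W=W[d>0]
    cx=-R[:,0]; cx=np.array([cx[0],cx[1],0])/np.hypot(*cx[:2]); cy=np.array([-cx[1],cx[0],0])
    o=np.array(p)-[0,0,H]; Q=W-o
    Q=np.stack([Q@cx,Q@cy,Q[:,2]],1)
    return Q[(abs(Q[:,0])>58)&(abs(Q[:,0])<125)&(abs(Q[:,1])<95)&(Q[:,2]>26)&(Q[:,2]<290)]
def rot(Q,a):
    c,s=np.cos(a),np.sin(a); y,z=Q[:,1],Q[:,2]-150
    return np.stack([Q[:,0],c*y-s*z,s*y+c*z+150],1)
A=cloud(np.load('pics/g1.npy'),ref['p'],ref['R'])
M=rot(A,.25)      # model with the rocker in line
def angle(d,p,R):
    Q=cloud(d,p,R)
    def f(a):
        D=cKDTree(rot(M,a)).query(Q,distance_upper_bound=12)[0]; E=cKDTree(Q).query(rot(M,a),distance_upper_bound=12)[0]
        return np.minimum(D,12).mean()+np.minimum(E,12).mean()
    g=np.arange(-.4,.5,.03); a0=g[np.argmin([f(a) for a in g])]
    r=minimize_scalar(f,bounds=(a0-.03,a0+.03),method='bounded',options=dict(xatol=5e-4)); return r.x,r.fun,len(Q)
E
python3 - <<'E'
from ang import *
print(len(A),A.min(0).round(),A.max(0).round(),angle(np.load('pics/g1.npy'),ref['p'],ref['R']))
d=np.load('pics/side0.npy');print(angle(d,ref['p'],ref['R']))
E
```

```text
8119 [-116.  -59.   26.] [120.  54. 268.] (np.float64(-0.2500000000000001), np.float64(2.562143671391407e-14), 8119)
(np.float64(-0.2490864703606108), np.float64(2.455742763704369), 8205)
```

>>> move_arm:
  plan:
    - {"x":0,"y":0,"z":-0.5,"twist":0,"claw":2}
    - {"x":0,"y":0,"z":-1,"twist":0,"claw":2}
    - {"x":0,"y":0.3,"z":-1,"twist":0,"claw":2}
    - {"x":0,"y":0.6,"z":-1,"twist":0,"claw":2}
    - {"x":0,"y":0.8,"z":-1,"twist":0,"claw":2}
    - {"x":0,"y":0.8,"z":-0.8,"twist":0,"claw":2}
    - {"x":0,"y":0.8,"z":-0.5,"twist":0,"claw":2}
    - {"x":0,"y":0.7,"z":-0.2,"twist":0,"claw":2}
    - {"x":0,"y":0,"z":0,"twist":0,"claw":2}
    - {"x":0,"y":0,"z":0,"twist":0,"claw":2}
  squeeze: 60

```text
time_s: 4.68
ee_pos: [499.4, -167.1, 342.9]
ee_rot: [[-0.999, -0.051, -0.001], [-0.051, 0.999, -0.0], [0.001, -0.0, -1.0]]
ft_force: [-0.3, 0.2, -8.5]
gripper_width: 0.32
gripper_force: 59.9
```

Run:
```python
from ang import *
for i in range(3):
    st=bot.read_state(); im,d=grab('side',f'l{i}')
    print(st['time_s'],np.round(st['ee_pos'],1),np.round(st['ft_force'],1),np.round(st['ft_torque'],3),angle(d,st['ee_pos'],np.array(st['ee_rot'])))
print(np.round(st['ee_rot'],3))
```

```text
4.675 [ 499.4 -167.1  342.9] [-0.3  0.2 -8.5] [-0.036  0.045  0.031] (np.float64(-0.24916606834733662), np.float64(2.5614811871920926), 8091)
4.725 [ 499.4 -167.2  342.9] [ 0.5  0.1 -9.4] [ 0.02  -0.015  0.014] (np.float64(-0.2494174024422939), np.float64(2.5801739971711233), 8101)
4.775 [ 499.4 -167.3  342.9] [-0.6 -0.2 -8.4] [-0.044 -0.008 -0.002] (np.float64(-0.24942796862203073), np.float64(2.575729559447055), 8092)
[[-0.999 -0.051 -0.001]
 [-0.051  0.999  0.   ]
 [ 0.001  0.    -1.   ]]
```

```bash
cat > ctl.py <<'E'
# ctl.py "<rows done, cm>" target_y nrows nblocks [dt-label]
import sys,json,os
from ang import *
from scipy.linalg import expm
from scipy.optimize import lsq_linear
s=.99; I=.00376*s; lam2=(.07252*s-.052)/I; c=.002/I; b=.56*.0132/.00376
Ac=np.array([[0,1,0],[lam2,-c,1],[0,0,0]]); F=lambda t:expm(Ac*t)
r2=-c/2-np.sqrt(c*c/4+lam2)
def load(): k=json.load(open('kf.json')); return np.array(k['x']),np.array(k['P']),k['v']
def prop(x,P,v,u,t):
    x=x.copy(); x[1]+=b*(u-v); P=P.copy(); P[1,1]+=(.04*b*(u-v))**2
    f=F(t); return f@x, f@P@f.T+np.diag([1e-6,4e-4,1e-4])*t, u
def main():
    rows=[float(a)/100/.125 for a in sys.argv[1].split()]; yt=float(sys.argv[2])/1000; n=int(sys.argv[3]); K=int(sys.argv[4])
    x,P,v=load()
    for u in rows: x,P,v=prop(x,P,v,u,.125)
    st=bot.read_state(); im,d=bot.camera('side'); R=np.array(st['ee_rot'])
    th,fit,N=angle(d,st['ee_pos'],R)
    h=np.array([1.,0,0]); S=P[0,0]+.003**2; k=P@h/S
    print('t',round(st['time_s'],3),'pos',np.round(st['ee_pos'],1),'meas %.4f pred %.4f fit %.2f'%(th,x[0],fit))
    x=x+k*(th-x[0]); P=P-np.outer(k,h@P)
    if v!=0: pass
    x,P,v=prop(x,P,v,0.,.05); y=st['ee_pos'][1]/1000
    json.dump(dict(x=list(x),P=P.tolist(),v=0.),open('kf.json','w'))
    print('x',x.round(4),'p',round(x[0]+x[2]/lam2-x[1]/r2,4))
    # plan
    seg=([(.125,1)]*n+[(.05,0)])*K; nu=n*K
    def sim(u,x0):
        x=x0.copy(); yy=y if x0.any() or True else 0; v=0; i=0; r=[]; q=0.
        for t,m in seg+[(.01,0)]:
            un=u[i] if m else 0.; i+=m
            x[1]+=b*(un-v)
            r.append((un-v)/1.0 if m else (un-v)/1.0)
            x=F(t)@x; v=un; q+=un*t
            r+= [x[0]/.06, q/.15]
        r+=[(x[1]-r2*(x[0]+x[2]/lam2))/.004, q/.006, (x[0])/.02]
        return np.array(r)
    r0=sim(np.zeros(nu),x); J=np.stack([sim(e,np.zeros(3)) for e in np.eye(nu)],1)
    off=np.zeros(len(r0)); q0=y-yt; off[2:2+3*len(seg)+1:3]=q0/.15; off[-2]=q0/.006
    sol=lsq_linear(J,-(r0+off),bounds=(-.44,.44)).x
    cm=sol*12.5; print('plan cm',cm.round(2)[:n],'|',cm.round(1)[n:])
    xx=x.copy();v=0;o=[]
    for u in list(np.round(cm[:n],2)/12.5): xx,_,v=prop(xx,P,v,u,.125);o.append(round(xx[0],3))
    print('theta',o)
    return st
if __name__=='__main__': main()
E
python3 - <<'E'
import json,numpy as np
json.dump(dict(x=[-.25,0,0],P=np.diag([.003**2,.05**2,.05**2]).tolist(),v=-4.15/12.5),open('kf.json','w'))
import sys; sys.argv=['x']; import ctl; print(ctl.r2,ctl.b,.25*-ctl.r2/ctl.b*12.5)
E
```

```text
-2.590264338122892 1.965957446808511 4.117370937898265
```

>>> move_arm:
  plan:
    - {"x":0,"y":-4.15,"z":0,"twist":0,"claw":2}
    - {"x":0,"y":-4.15,"z":0,"twist":0,"claw":2}
    - {"x":0,"y":0,"z":0,"twist":0,"claw":2}

```text
time_s: 5.2
ee_pos: [503.5, -253.4, 342.4]
ee_rot: [[-0.999, -0.047, -0.001], [-0.047, 0.999, -0.002], [0.001, -0.002, -1.0]]
ft_force: [-0.4, 1.2, -8.5]
gripper_width: 0.319
gripper_force: 62.2
```

```bash
python3 ctl.py "0" -217 3 4
```

```text
t 5.2 pos [ 503.5 -253.4  342.4] meas -0.0282 pred -0.1802 fit 2.70
x [0.0182 1.3201 0.0438] p 0.5361
plan cm [-5.5 -5.5 -5.5] | [-5.5 -5.5 -5.5 -5.5 -5.5 -5.5 -5.5 -5.5 -5.5]
theta [np.float64(0.075), np.float64(0.135), np.float64(0.203)]
```

```bash
cat > opt.py <<'E'
import numpy as np
from scipy.optimize import minimize
from ctl import F,b,r2,lam2
sg=-lam2/r2
# seg: list of (dt, moving). state x(3), pos(2,m), yaw; returns rows in tool frame cm + twist
def sim(z,seg,x,pos,yaw,v0=(0,0)):
    x=np.array(x,float);v=np.array(v0,float);pos=np.array(pos,float);i=0;th=[];ps=[];
    for t,m in list(seg)+[(.01,0)]:
        if m: un=z[3*i:3*i+2]*.5; w=z[3*i+2]*1.49; i+=1
        else: un=np.zeros(2);w=0
        cy=np.array([-np.sin(yaw),np.cos(yaw)])
        x[1]+=b*(un-v)@cy; x=F(t)@x; v=un; pos=pos+un*t; yaw+=w*t; th.append(x[0]); ps.append(pos)
    return x,np.array(th),np.array(ps),yaw,v
def solve(seg,x,pos,yaw,ybox=None,goal=None,tw=True):
    n=sum(m for _,m in seg)
    def cost(z):
        X,th,ps,yw,v=sim(z,seg,x,pos,yaw); r=np.hypot(*ps.T)
        zz=z.reshape(-1,3); sp=np.hypot(zz[:,0],zz[:,1])
        c=((X[1]-r2*(X[0]+X[2]/lam2))/.02)**2+(X[0]/.1)**2+((th/.15)**2).sum()*.3+(np.maximum(r-.70,0)/.01).dot(np.maximum(r-.70,0)/.01)+((np.maximum(.32-r,0)/.01)**2).sum()
        c+=((np.maximum(sp-.98,0)/.005)**2).sum()+ .05*(np.diff(zz,axis=0)**2).sum()+.05*(sp**2).sum()+.02*(zz[:,2]**2).sum()
        if goal is not None: c+=(((ps[-1]-goal)/.05)**2).sum()+(yw/.2)**2
        return c
    best=None
    for k in range(4):
        rng=np.random.default_rng(k); z0=np.tile([-.3*k*.5,-.9,-.8 if k<3 else .5],n)*np.linspace(1,.3,n).repeat(3)
        if k==0: z0=rng.normal(0,.05,3*n)
        r=minimize(cost,z0,bounds=[(-1,1),(-1,1),(-1,1) if tw else (0,0)]*n,method='L-BFGS-B',options=dict(maxiter=400,maxfun=60000))
        if best is None or r.fun<best.fun: best=r
    z=best.x; X,th,ps,yw,v=sim(z,seg,x,pos,yaw); out=[];a=yaw
    for q in z.reshape(-1,3):
        am=a; vx,vy=q[0]*6.25,q[1]*6.25
        # tool x=-cx, tool y=cy
        out.append((round(-(np.cos(am)*vx+np.sin(am)*vy),2),round(-np.sin(am)*vx+np.cos(am)*vy,2),round(-q[2]*.1868,3))); a+=q[2]*.1868
    print('cost',round(best.fun,2),'u_end',round(X[1]-r2*X[0],3),'th',th.round(3),'end',ps[-1].round(3),'yaw',round(yw,2)); 
    for o in out: print(o)
E
cat > t1.py <<'E'
import sys; sys.argv=['x']
import numpy as np; from ctl import F,b,r2; from opt import solve
for t0 in(.02,.07):
    for w in np.arange(.2,1.3,.01):
        x=F(.25-t0)@np.array([-.25,w,0]); x[1]+=b*.332; x=F(.125)@x
        if x[0]>-.028+.004: break
    x=F(.05)@x; print(t0,w,x,'u',x[1]-r2*x[0])
    solve([(.125,1)]*2+[(.05,0)]+[(.125,1)]*3+[(.05,0)]+[(.125,1)]*3,x,[.503,-.25],.05)
E
time python3 t1.py
```

```text
0.02 0.6400000000000003 [0.02126083 0.86240133 0.        ] u 0.9174724943654127
cost 1.22 u_end 0.001 th [ 0.024  0.015  0.049  0.026  0.019  0.012  0.031  0.025 -0.014 -0.018
 -0.018] end [ 0.454 -0.533] yaw -0.32
(np.float64(-2.94), np.float64(-5.38), np.float64(0.187))
(np.float64(-2.74), np.float64(-5.48), np.float64(0.187))
(np.float64(-2.29), np.float64(-5.68), np.float64(0.187))
(np.float64(4.14), np.float64(-4.51), np.float64(-0.187))
(np.float64(4.79), np.float64(-3.82), np.float64(-0.187))
(np.float64(5.42), np.float64(-2.85), np.float64(-0.187))
(np.float64(-3.49), np.float64(-3.67), np.float64(0.187))
(np.float64(-3.4), np.float64(-1.17), np.float64(0.187))
0.07 0.6800000000000004 [0.02401674 0.93986224 0.        ] u 1.0020719343912148
cost 321.4 u_end 0.216 th [ 0.035  0.035  0.072  0.061  0.059  0.049  0.076  0.064  0.017 -0.046
 -0.043] end [ 0.454 -0.622] yaw -0.32
(np.float64(-3.22), np.float64(-5.45), np.float64(0.187))
(np.float64(-3.09), np.float64(-5.47), np.float64(0.187))
(np.float64(-2.86), np.float64(-5.54), np.float64(0.187))
(np.float64(3.96), np.float64(-4.8), np.float64(-0.187))
(np.float64(4.19), np.float64(-4.57), np.float64(-0.187))
(np.float64(4.58), np.float64(-4.14), np.float64(-0.187))
(np.float64(-3.01), np.float64(-5.36), np.float64(0.187))
(np.float64(-2.19), np.float64(-5.74), np.float64(0.187))
real	0m39.073s
user	2m28.844s
sys	0m0.409s
```

>>> move_arm:
  plan:
    - {"x":-3.0,"y":-5.45,"z":0,"twist":0.187,"claw":2}
    - {"x":-2.9,"y":-5.5,"z":0,"twist":0.187,"claw":2}
    - {"x":-2.5,"y":-5.6,"z":0,"twist":0.187,"claw":2}

```text
time_s: 5.62
ee_pos: [565.7, -422.1, 342.9]
ee_rot: [[-0.871, 0.491, 0.002], [0.491, 0.871, 0.001], [-0.001, 0.001, -1.0]]
ft_force: [2.3, -0.8, -6.8]
gripper_width: 0.32
gripper_force: 62.9
```

Run:
```python
import sys; sys.argv=['x']
import numpy as np; from ctl import *; from opt import sim
st=bot.read_state(); im,d=grab('side','k1'); R=np.array(st['ee_rot']); print(st['time_s'],np.round(st['ee_pos'],1),R[:,1].round(3),np.round(st['qvel'],2))
th,f,n=angle(d,st['ee_pos'],R); print('meas',th,f,n)
# predicted from u range
yaw=.05
rows=[(-3,-5.45,.187),(-2.9,-5.5,.187),(-2.5,-5.6,.187)]
for rate in (.86,.94,1.1):
    x=np.array([.021,rate,0]); v=np.zeros(2); a=yaw
    for tx,ty,tw in rows:
        cx=np.array([np.cos(a),np.sin(a)]); cy=np.array([-np.sin(a),np.cos(a)])
        un=(-tx*cx+ty*cy)*.08; x[1]+=b*(un-v)@cy; x=F(.125)@x; v=un; a-=tw
    print(rate,x,a,v)
```

```text
5.625 [ 565.7 -422.1  342.9] [0.491 0.871 0.001] [-0.56  1.04  1.89  0.85 -0.01  0.94]
meas -0.04152432766497285 7.035870314115767 11577
0.86 [-0.01157849 -0.18048372  0.        ] -0.511 [ 0.0469682  -0.48836256]
0.94 [ 0.01910534 -0.08720477  0.        ] -0.511 [ 0.0469682  -0.48836256]
1.1 [0.08047301 0.09935312 0.        ] -0.511 [ 0.0469682  -0.48836256]
```

```bash
cat >> ang.py <<'E'
M4=np.concatenate([M*[a,c,1] for a in(1,-1) for c in(1,-1)]); M4=M4[::3]
def angle2(d,p,R,prt=False):
    Q=cloud(d,p,R); Q=Q[Q[:,2]>60]; T=cKDTree(M4)
    f=lambda a: np.minimum(T.query(rot(Q,-a),distance_upper_bound=10)[0],10).mean()
    g=np.arange(-.4,.5,.02); v=[f(a) for a in g]; a0=g[np.argmin(v)]
    if prt: print(np.round(v,2))
    r=minimize_scalar(f,bounds=(a0-.02,a0+.02),method='bounded',options=dict(xatol=5e-4)); return r.x,r.fun,len(Q)
E
python3 - <<'E'
from ang import *
st=bot.read_state(); d=np.load('pics/k1.npy')
print(st['time_s'],st['ee_pos'],np.round(st['ee_rot'],3)[:,1])
R=np.array([[-.871,.491,0],[.491,.871,0],[0,0,-1]]); p=[565.7,-422.1,342.9]
print(angle2(d,p,R,True))
for k in range(3): print(angle2(np.load(f'pics/l{k}.npy'),[499.4,-167.2,342.9],ref['R']))
Q=cloud(d,p,R); print(Q.min(0),Q.max(0));
E
```

```text
5.675 [ 564.22767401 -433.06851231  336.57580315] [ 0.502  0.865 -0.008]
[7.85 7.68 7.49 7.3  7.08 6.84 6.58 6.3  6.   5.66 5.28 4.85 4.36 3.82
 3.28 2.82 2.46 2.24 2.19 2.27 2.47 2.73 3.05 3.38 3.71 4.02 4.31 4.59
 4.83 5.05 5.24 5.42 5.57 5.72 5.86 5.98 6.09 6.2  6.32 6.43 6.53 6.63
 6.69 6.72 6.75]
(np.float64(-0.042885666142877324), np.float64(2.1843271762020517), 11528)
(np.float64(-0.24989560703615907), np.float64(1.5528018596548774), 7914)
(np.float64(-0.2490995428614234), np.float64(1.548462880642931), 7927)
(np.float64(-0.24947549983702544), np.float64(1.5493737512959886), 7916)
[-122.55520773  -34.67529849   52.8827256 ] [118.04269556  34.96632208 268.41657924]
```

View pics/k1.png

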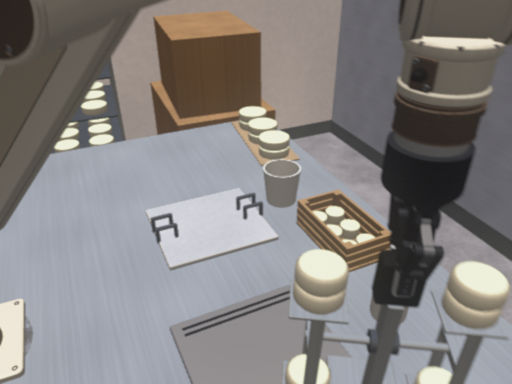

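```bash
python3 - <<'E'
s=open('ctl.py').read()
s=s.replace("F=lambda t:expm(Ac*t)","_c={}\ndef F(t):\n    if t not in _c: _c[t]=expm(Ac*t)\n    return _c[t]")
open('ctl.py','w').write(s)
s=open('opt.py').read()
s=s.replace("r-.70,0","r-RM,0").replace("sg=-lam2/r2","RM=.712")
s=s.replace("c+=((np.maximum(sp","c+=((np.maximum(-.47-ps[:,1],0)/.01)**2).sum()+((np.maximum(sp")
open('opt.py','w').write(s)
E
cat > t2.py <<'E'
import sys; sys.argv=['x']
import numpy as np; from opt import solve
h=[(.05,0)];r=[(.125,1)]
for rate in(.46,.52,.58):
    solve(r*3+h+r*4+h+r*4+h+r*4,[-.0175,rate,0],[.563,-.4225],-.511,goal=np.array([.503,-.3]))
E
time python3 t2.py
```

```text
cost 0.69 u_end -0.0 th [-0.015 -0.011 -0.015 -0.001 -0.003 -0.008 -0.01  -0.006 -0.012 -0.01
 -0.004  0.003  0.013  0.006  0.02   0.033  0.028  0.021  0.021] end [ 0.502 -0.303] yaw 0.02
(np.float64(-0.41), np.float64(-2.78), np.float64(0.186))
(np.float64(2.32), np.float64(-2.48), np.float64(0.037))
(np.float64(5.37), np.float64(-2.92), np.float64(-0.148))
(np.float64(5.59), np.float64(-1.93), np.float64(-0.168))
(np.float64(5.81), np.float64(-1.13), np.float64(-0.136))
(np.float64(4.97), np.float64(-0.12), np.float64(-0.099))
(np.float64(3.22), np.float64(0.71), np.float64(-0.079))
(np.float64(1.27), np.float64(0.9), np.float64(-0.042))
(np.float64(-0.21), np.float64(1.16), np.float64(-0.027))
(np.float64(-1.62), np.float64(1.3), np.float64(-0.016))
(np.float64(-3.04), np.float64(1.42), np.float64(-0.009))
(np.float64(-4.58), np.float64(1.51), np.float64(-0.007))
(np.float64(-5.44), np.float64(1.42), np.float64(-0.009))
(np.float64(-5.7), np.float64(0.37), np.float64(-0.007))
(np.float64(-3.96), np.float64(0.08), np.float64(-0.006))
cost 0.45 u_end -0.0 th [-0.009 -0.009  0.002  0
[... 1385 characters left out ...]
4(-3.73), np.float64(-0.133))
(np.float64(5.47), np.float64(-2.18), np.float64(-0.151))
(np.float64(6.02), np.float64(-1.12), np.float64(-0.161))
(np.float64(6.12), np.float64(0.09), np.float64(-0.166))
(np.float64(1.57), np.float64(0.84), np.float64(-0.071))
(np.float64(-0.8), np.float64(1.49), np.float64(-0.043))
(np.float64(-2.73), np.float64(1.78), np.float64(-0.025))
(np.float64(-4.39), np.float64(1.89), np.float64(-0.013))
(np.float64(-5.89), np.float64(1.29), np.float64(0.0))
(np.float64(-5.68), np.float64(0.91), np.float64(0.002))
(np.float64(-6.05), np.float64(0.9), np.float64(0.006))
(np.float64(-5.59), np.float64(0.61), np.float64(0.003))
real	1m55.616s
user	7m14.046s
sys	0m0.244s
```

>>> move_arm:
  plan:
    - {"x":5.4,"y":-2.85,"z":0,"twist":-0.187,"claw":2}
    - {"x":5.75,"y":-2.15,"z":0,"twist":-0.187,"claw":2}
    - {"x":6.1,"y":-0.45,"z":0,"twist":-0.187,"claw":2}

```text
time_s: 6.05
ee_pos: [378.9, -418.6, 341.9]
ee_rot: [[-0.998, -0.057, -0.002], [-0.057, 0.998, 0.001], [0.002, 0.001, -1.0]]
ft_force: [-0.5, -2.6, -8.0]
gripper_width: 0.319
gripper_force: 63.0
```

```bash
python3 - <<'E'
import json,numpy as np
# state at 5.675 before the last three rows; yaw and velocity held too
json.dump(dict(x=[-.0175,.52,0],P=np.diag([.004**2,.08**2,.05**2]).tolist(),v=[0,0],yaw=-.511),open('kf.json','w'))
s=open('ctl.py').read()
i=s.index('def load'); j=s.index('    json.dump')
new='''
def main():
    rows=[[float(q) for q in a.split(',')] for a in sys.argv[1].split()]; yt=float(sys.argv[2])/1000; n=int(sys.argv[3]); K=int(sys.argv[4])
    k=json.load(open('kf.json')); x=np.array(k['x']);P=np.array(k['P']);v=np.array(k['v'],float);a=k['yaw']
    def step(u,t):
        nonlocal x,P,v
        cy=np.array([-np.sin(a),np.cos(a)]); dv=(u-v)@cy; x[1]+=b*dv; P[1,1]+=(.04*b*dv)**2+(.01*b*np.hypot(*(u-v)))**2
        f=F(t); x=f@x; P=f@P@f.T+np.diag([1e-6,4e-4,1e-4])*t; v=u
    for tx,ty,tw in rows:
        cx=np.array([np.cos(a),np.sin(a)]); step((-tx*cx+ty*np.array([-cx[1],cx[0]]))*.08,.125); a-=tw
    st=bot.read_state(); im,d=bot.camera('side'); R=np.array(st['ee_rot'])
    np.save('pics/last.npy',d); cv2.imwrite('pics/last.png',im)
    th,fit,N=angle2(d,st['ee_pos'],R)
    h=np.array([1.,0,0]); S=P[0,0]+.003**2; kk=P@h/S
    am=np.arctan2(-R[1,0],-R[0,0])
    print('t',round(st['time_s'],3),'pos',np.round(st['ee_pos'],1),'yaw %.3f/%.3f meas %.4f pred %.4f +-%.4f fit %.2f'%(am,a,th,x[0],S**.5,fit))
    x=x+kk*(th-x[0]); P=P-np.outer(kk,h@P)
    step(np.zeros(2),.05); y=st['ee_pos'][1]/1000
    if len(sys.argv)>5: y=float(sys.argv[5])/1000
    v=[0,0]; json.dump(dict(x=list(x),P=P.tolist(),v=v,yaw=a),open('kf.json','w'))
'''
j2=s.index("\n",j)+1
s=s[:i]+new.lstrip()+s[j2:]
i=s.index("    xx=x.copy()"); j=s.index("    return st")
s=s[:i]+'''    xx=x.copy();v=0;o=[]
    for u in np.round(cm[:n],2)/12.5:
        xx[1]+=b*(u-v); xx=F(.125)@xx; v=u; o.append(round(float(xx[0]),3))
    print('theta',o)
'''+s[j:]
open('ctl.py','w').write(s)
E
python3 ctl.py "5.4,-2.85,-.187 5.75,-2.15,-.187 6.1,-.45,-.187" -300 3 4
```

```text
t 6.05 pos [ 378.9 -418.6  341.9] yaw 0.057/0.050 meas -0.0366 pred 0.0012 +-0.0325 fit 5.54
x [-0.0435 -0.148  -0.0063] p -0.1018
plan cm [4.2  1.78 0.9 ] | [ 1.3  0.9  0.5  1.   0.6  0.2  0.6  0.2 -0.4]
theta [0.017, 0.029, 0.025]
```

Run:
```python
from ang import *
d=np.load('pics/last.npy')
R=np.array([[-.998,-.057,0],[-.057,.998,0],[0,0,-1]]); p=[378.9,-418.6,341.9]
Q=cloud(d,p,R);print(Q.min(0),Q.max(0),len(Q))
print(angle2(d,p,R,True))
for lo,hi in((60,120),(120,180),(180,300)):
  for s in(-1,1):
    q=Q[(Q[:,2]>lo)&(Q[:,2]<hi)&(Q[:,0]*s>0)]
    if len(q)<50: continue
    T=cKDTree(M4); D=T.query(rot(q,.0366))[0]; print(lo,s,len(q),np.median(D),D.mean(),q.mean(0))
```

```text
[-111.30127433  -33.80980826   81.93906511] [124.61972019  30.95289914 275.85688621] 8229
[8.41 8.29 8.16 8.03 7.89 7.74 7.59 7.43 7.27 7.11 6.94 6.76 6.56 6.35
 6.11 5.88 5.71 5.59 5.54 5.56 5.62 5.7  5.8  5.9  6.01 6.11 6.22 6.33
 6.42 6.52 6.62 6.71 6.8  6.89 7.   7.09 7.18 7.29 7.4  7.51 7.63 7.75
 7.87 7.97 8.08]
(np.float64(-0.0372372336587176), np.float64(5.543444861736566), 8229)
60 1 294 10.11330477038172 10.014002312878263 [106.52408062  19.13585343  91.7870143 ]
120 1 793 4.909828707913629 5.521239029700311 [ 88.98973806 -12.24841875 160.2232659 ]
180 -1 2376 7.739297748659104 6.871384758591949 [-8.13738514e+01 -1.02770790e-01  2.54399810e+02]
180 1 4766 4.235478486413996 4.80047113770024 [ 82.94108326 -12.69509838 247.6310461 ]
```

View pics/last.png

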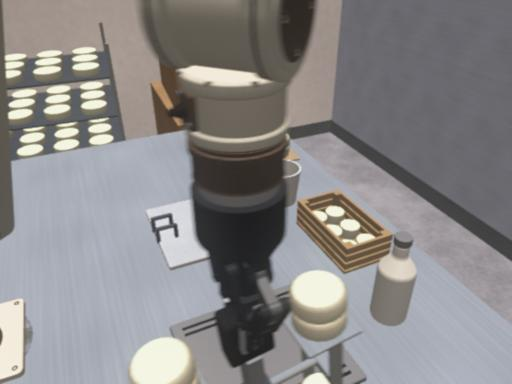

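```bash
cat >> ang.py <<'E'
from scipy.optimize import minimize
Tm=cKDTree(M4)
def fit3(d,p,R,z0=60):
    Q=cloud(d,p,R); Q=Q[Q[:,2]>z0][::2]
    def f(q):
        a,be=q; x,z=Q[:,0],Q[:,2]-266; c,s=np.cos(be),np.sin(be)
        q2=np.stack([c*x-s*z,Q[:,1],s*x+c*z+266],1)
        return np.minimum(Tm.query(rot(q2,-a),distance_upper_bound=15)[0],15).mean()
    g=[(f((a,be)),a,be) for a in np.arange(-.3,.4,.05) for be in np.arange(-.2,.21,.05)]
    _,a,be=min(g); r=minimize(f,[a,be],method='Nelder-Mead',options=dict(initial_simplex=[[a,be],[a+.03,be],[a,be+.03]],xatol=5e-4,fatol=1e-4))
    return r.x,r.fun
E
python3 - <<'E'
from ang import *
R=np.array([[-.998,-.057,0],[-.057,.998,0],[0,0,-1]]); p=[378.9,-418.6,341.9]
print(fit3(np.load('pics/last.npy'),p,R))
print(fit3(np.load('pics/k1.npy'),[565.7,-422.1,342.9],np.array([[-.871,.491,0],[.491,.871,0],[0,0,-1]])))
print(fit3(np.load('pics/l2.npy'),[499.4,-167.2,342.9],ref['R']))
E
```

```text
(array([-0.03775333, -0.09912041]), np.float64(1.727437253095495))
(array([-0.04075546,  0.02974321]), np.float64(1.525831175694759))
(array([-0.24968648, -0.00050925]), np.float64(1.5544332007674517))
```

>>> move_arm:
  plan:
    - {"x":-1.5,"y":4.2,"z":0,"twist":0,"claw":2}
    - {"x":-3,"y":1.8,"z":0,"twist":0,"claw":2}
    - {"x":-4.5,"y":0.9,"z":0,"twist":0,"claw":2}

```text
time_s: 6.48
ee_pos: [466.9, -343.9, 344.5]
ee_rot: [[-0.999, -0.049, 0.001], [-0.049, 0.999, -0.0], [-0.001, -0.0, -1.0]]
ft_force: [2.0, -1.9, -7.1]
gripper_width: 0.32
gripper_force: 62.5
```

```bash
sed -i 's/th,fit,N=angle2(d,st\[.ee_pos.\],R)/(th,be),fit=fit3(d,st["ee_pos"],R); print("pitch %.3f"%be)/' ctl.py; python3 ctl.py "-1.5,4.2,0 -3,1.8,0 -4.5,.9,0" -250 3 4
```

```text
pitch 0.051
t 6.475 pos [ 466.9 -343.9  344.5] yaw 0.049/0.050 meas 0.0569 pred 0.0258 +-0.0183 fit 1.57
x [ 0.0531 -0.0509  0.033 ] p 0.0397
plan cm [-5.5  -1.29  2.13] | [0.7 1.6 2.2 1.6 1.9 1.7 2.  1.5 0.5]
theta [-0.057, -0.082, -0.047]
```

```bash
python3 - <<'E'
s=open('ctl.py').read()
i=s.index("    # plan"); j=s.index("    return st")
body=s[i:j]
s=s[:i]+"    plan(x,y,yt,n,K)\n"+s[j:]
s=s.replace("def main():","def plan(x,y,yt,n,K):\n"+body.replace("(un-v)/1.0","(un-v)/.25").replace("q/.006","q/.015").replace("q0/.006","q0/.015").replace("q/.15","q/.3").replace("q0/.15","q0/.3").replace("bounds=(-.44,.44)","bounds=(-.48,.48)")+"def main():",1)
s=s.replace("if __name__=='__main__': main()","""if __name__=='__main__':
    if sys.argv[1]=='-': plan(np.array(json.load(open('kf.json'))['x']),float(sys.argv[5])/1000,float(sys.argv[2])/1000,int(sys.argv[3]),int(sys.argv[4]))
    else: main()""")
open('ctl.py','w').write(s)
E
for y in -344 -300 -260; do python3 ctl.py - $y 3 5 -344; done
```

```text
plan cm [-1.93 -1.35 -0.47] | [0.1 0.2 0.3 0.2 0.3 0.3 0.3 0.4 0.3 0.3 0.4 0.3]
theta [0.012, -0.014, -0.021]
plan cm [-2.43 -1.57 -0.4 ] | [0.4 0.6 0.6 0.6 0.9 0.8 0.7 0.9 0.7 0.6 0.7 0.4]
theta [0.002, -0.028, -0.035]
plan cm [-2.88 -1.77 -0.34] | [0.6 1.  1.  1.  1.4 1.1 1.1 1.4 1.1 1.  1.  0.6]
theta [-0.006, -0.04, -0.047]
```

>>> move_arm:
  plan:
    - {"x":-0.5,"y":-2.7,"z":0,"twist":0,"claw":2}
    - {"x":-1,"y":-1.7,"z":0,"twist":0,"claw":2}
    - {"x":-0.5,"y":-0.4,"z":0,"twist":0,"claw":2}

```text
time_s: 6.9
ee_pos: [490.0, -392.6, 342.5]
ee_rot: [[-0.999, -0.05, -0.001], [-0.05, 0.999, 0.001], [0.001, 0.001, -1.0]]
ft_force: [-0.3, 1.0, -9.3]
gripper_width: 0.324
gripper_force: 62.0
```

```bash
python3 ctl.py "-.5,-2.7,0 -1,-1.7,0 -.5,-.4,0" -270 3 5
```

```text
pitch 0.002
t 6.9 pos [ 490.  -392.6  342.5] yaw 0.050/0.050 meas -0.0726 pred -0.0433 +-0.0157 fit 1.70
x [-0.0766 -0.1118 -0.0113] p -0.1219
plan cm [4.1  3.52 1.82] | [ 0.9  0.9  0.5  0.5  0.4  0.2  0.2  0.1 -0.  -0.1 -0.2 -0.3]
theta [-0.015, 0.031, 0.043]
```

```bash
sed -i 's#b=.56\*.0132/.00376#b=1.2*.56*.0132/.00376#' ctl.py; python3 ctl.py - -270 3 5 -392; python3 ctl.py - -290 3 5 -392
```

```text
plan cm [3.35 2.73 1.39] | [ 0.9  0.9  0.6  0.6  0.6  0.4  0.4  0.3  0.2  0.1  0.  -0.2]
theta [-0.016, 0.025, 0.034]
plan cm [3.59 2.81 1.34] | [ 0.8  0.7  0.4  0.5  0.4  0.2  0.2  0.1 -0.  -0.  -0.1 -0.2]
theta [-0.011, 0.032, 0.041]
```

>>> move_arm:
  plan:
    - {"x":-0.5,"y":3.4,"z":0,"twist":0,"claw":2}
    - {"x":-0.5,"y":2.7,"z":0,"twist":0,"claw":2}
    - {"x":0,"y":1.4,"z":0,"twist":0,"claw":2}

```text
time_s: 7.32
ee_pos: [495.5, -314.9, 343.7]
ee_rot: [[-0.999, -0.052, -0.0], [-0.052, 0.999, 0.001], [0.0, 0.001, -1.0]]
ft_force: [-0.2, -0.8, -8.8]
gripper_width: 0.322
gripper_force: 62.4
```

```bash
python3 ctl.py "-.5,3.4,0 -.5,2.7,0 0,1.4,0" -250 3 5
```

```text
pitch 0.004
t 7.325 pos [ 495.5 -314.9  343.7] yaw 0.052/0.050 meas 0.0451 pred 0.0346 +-0.0166 fit 1.68
x [ 0.0375 -0.1371  0.0002] p -0.0154
plan cm [-0.41  0.11  0.39] | [0.6 0.8 0.6 0.6 0.7 0.5 0.5 0.6 0.4 0.4 0.3 0. ]
theta [0.013, 0.003, -0.0]
```

>>> move_arm:
  plan:
    - {"x":0,"y":-0.4,"z":0,"twist":0,"claw":2}
    - {"x":0,"y":0.1,"z":0,"twist":0,"claw":2}
    - {"x":0,"y":0.4,"z":0,"twist":0,"claw":2}

```text
time_s: 7.75
ee_pos: [495.3, -317.1, 343.0]
ee_rot: [[-0.999, -0.048, -0.0], [-0.048, 0.999, 0.0], [0.0, 0.0, -1.0]]
ft_force: [0.5, -0.0, -8.2]
gripper_width: 0.318
gripper_force: 62.4
```

```bash
python3 ctl.py "0,-.4,0 0,.1,0 0,.4,0" -240 4 4
```

```text
pitch 0.002
t 7.75 pos [ 495.3 -317.1  343. ] yaw 0.048/0.050 meas 0.0226 pred 0.0002 +-0.0134 fit 1.69
x [ 0.02   -0.0259  0.0286] p 0.0154
plan cm [-1.56 -0.78  0.12  0.51] | [0.4 0.7 0.9 0.8 0.7 0.9 1.  0.7 0.7 0.8 0.6 0.3]
theta [-0.018, -0.037, -0.036, -0.029]
```

>>> move_arm:
  plan:
    - {"x":0,"y":-1.55,"z":0,"twist":0,"claw":2}
    - {"x":0,"y":-0.8,"z":0,"twist":0,"claw":2}
    - {"x":0,"y":0.1,"z":0,"twist":0,"claw":2}
    - {"x":0,"y":0.5,"z":0,"twist":0,"claw":2}

```text
time_s: 8.3
ee_pos: [496.3, -333.6, 343.0]
ee_rot: [[-0.999, -0.049, -0.0], [-0.049, 0.999, 0.001], [0.0, 0.001, -1.0]]
ft_force: [0.9, 0.4, -9.2]
gripper_width: 0.321
gripper_force: 62.5
```

```bash
python3 ctl.py "0,-1.55,0 0,-.8,0 0,.1,0 0,.5,0" -240 4 4
```

```text
pitch 0.001
t 8.3 pos [ 496.3 -333.6  343. ] yaw 0.049/0.050 meas -0.0004 pred -0.0299 +-0.0180 fit 1.69
x [0.0001 0.0285 0.0577] p 0.022
plan cm [-1.88 -1.02  0.05  0.56] | [0.4 0.8 1.  0.9 0.8 1.1 1.2 0.9 0.9 1.  0.9 0.5]
theta [-0.039, -0.059, -0.056, -0.045]
```

>>> move_arm:
  plan:
    - {"x":0,"y":-1.9,"z":0,"twist":0,"claw":2}
    - {"x":0,"y":-1.0,"z":0,"twist":0,"claw":2}
    - {"x":0,"y":0.1,"z":0,"twist":0,"claw":2}
    - {"x":0,"y":0.6,"z":0,"twist":0,"claw":2}

```text
time_s: 8.85
ee_pos: [497.5, -355.0, 343.1]
ee_rot: [[-0.999, -0.05, -0.0], [-0.05, 0.999, 0.001], [0.0, 0.001, -1.0]]
ft_force: [0.3, 0.4, -8.5]
gripper_width: 0.321
gripper_force: 62.5
```

```bash
python3 ctl.py "0,-1.9,0 0,-1,0 0,.1,0 0,.6,0" -240 4 4
```

```text
pitch 0.001
t 8.85 pos [ 497.5 -355.   343.1] yaw 0.050/0.050 meas -0.0442 pred -0.0434 +-0.0180 fit 1.70
x [-0.0463 -0.0456  0.0571] p -0.0531
plan cm [0.74 0.89 0.89 0.72] | [0.6 0.8 0.9 0.7 0.6 0.8 0.8 0.6 0.5 0.6 0.5 0.3]
theta [-0.036, -0.025, -0.016, -0.012]
```

>>> move_arm:
  plan:
    - {"x":0,"y":0.75,"z":0,"twist":0,"claw":2}
    - {"x":0,"y":0.9,"z":0,"twist":0,"claw":2}
    - {"x":0,"y":0.9,"z":0,"twist":0,"claw":2}
    - {"x":0,"y":0.7,"z":0,"twist":0,"claw":2}

```text
time_s: 9.4
ee_pos: [495.9, -322.2, 343.5]
ee_rot: [[-0.999, -0.051, 0.0], [-0.051, 0.999, 0.0], [-0.0, 0.0, -1.0]]
ft_force: [-0.4, -0.8, -9.1]
gripper_width: 0.322
gripper_force: 62.6
```

```bash
python3 ctl.py "0,.75,0 0,.9,0 0,.9,0 0,.7,0" -240 4 4
```

```text
pitch 0.002
t 9.4 pos [ 495.9 -322.2  343.5] yaw 0.051/0.050 meas -0.0364 pred -0.0121 +-0.0158 fit 1.69
x [-0.0439 -0.1688  0.0386] p -0.1018
plan cm [2.8  2.34 1.39 0.63] | [ 0.6  0.6  0.4  0.2  0.2  0.1  0.  -0.  -0.1 -0.1 -0.1 -0. ]
theta [-0.001, 0.028, 0.037, 0.031]
```

>>> move_arm:
  plan:
    - {"x":0,"y":2.8,"z":0,"twist":0,"claw":2}
    - {"x":0,"y":2.35,"z":0,"twist":0,"claw":2}
    - {"x":0,"y":1.4,"z":0,"twist":0,"claw":2}
    - {"x":0,"y":0.6,"z":0,"twist":0,"claw":2}

```text
time_s: 9.95
ee_pos: [492.5, -251.2, 343.6]
ee_rot: [[-0.999, -0.051, 0.0], [-0.051, 0.999, -0.001], [-0.0, -0.001, -1.0]]
ft_force: [-0.2, -1.5, -8.0]
gripper_width: 0.323
gripper_force: 62.5
```

```bash
python3 ctl.py "0,2.8,0 0,2.35,0 0,1.4,0 0,.6,0" -220 4 4
```

```text
pitch 0.002
t 9.95 pos [ 492.5 -251.2  343.6] yaw 0.051/0.050 meas -0.0010 pred 0.0309 +-0.0193 fit 1.68
x [-0.0116 -0.2251  0.0236] p -0.0941
plan cm [2.95 2.37 1.24 0.39] | [ 0.4  0.2 -0.  -0.2 -0.2 -0.4 -0.5 -0.4 -0.5 -0.6 -0.4 -0.2]
theta [0.029, 0.056, 0.06, 0.049]
```

```bash
sed -i 's#b=1.2\*#b=1.07*#' ctl.py; python3 ctl.py - -200 4 4 -251
```

```text
plan cm [3.04 2.64 1.53 0.59] | [ 0.5  0.4  0.1 -0.1 -0.1 -0.3 -0.4 -0.4 -0.4 -0.5 -0.4 -0.2]
theta [0.023, 0.05, 0.056, 0.047]
```

>>> move_arm:
  plan:
    - {"x":0,"y":3.05,"z":0,"twist":0,"claw":2}
    - {"x":0,"y":2.65,"z":0,"twist":0,"claw":2}
    - {"x":0,"y":1.5,"z":0,"twist":0,"claw":2}
    - {"x":0,"y":0.5,"z":0,"twist":0,"claw":2}

```text
time_s: 10.5
ee_pos: [488.7, -174.8, 343.5]
ee_rot: [[-0.999, -0.051, 0.0], [-0.051, 0.999, -0.001], [-0.0, -0.001, -1.0]]
ft_force: [-0.7, 0.6, -8.3]
gripper_width: 0.316
gripper_force: 62.6
```

```bash
python3 ctl.py "0,3.05,0 0,2.65,0 0,1.5,0 0,.5,0" -215 4 4
```

```text
pitch 0.001
t 10.5 pos [ 488.7 -174.8  343.5] yaw 0.051/0.050 meas 0.0547 pred 0.0455 +-0.0191 fit 1.66
x [ 0.0487 -0.1061  0.0274] p 0.0129
plan cm [-0.32 -0.21 -0.12 -0.1 ] | [-0.1 -0.2 -0.3 -0.2 -0.3 -0.4 -0.4 -0.3 -0.3 -0.3 -0.2  0. ]
theta [0.031, 0.02, 0.014, 0.01]
```

Good: upright and well centred. Continuing the hold.

>>> move_arm:
  plan:
    - {"x":0,"y":-0.3,"z":0,"twist":0,"claw":2}
    - {"x":0,"y":-0.2,"z":0,"twist":0,"claw":2}
    - {"x":0,"y":-0.1,"z":0,"twist":0,"claw":2}
    - {"x":0,"y":-0.1,"z":0,"twist":0,"claw":2}

```text
time_s: 11.05
ee_pos: [488.9, -182.3, 343.2]
ee_rot: [[-0.999, -0.05, -0.0], [-0.05, 0.999, 0.0], [0.0, 0.0, -1.0]]
ft_force: [-0.6, -0.4, -8.2]
gripper_width: 0.316
gripper_force: 62.6
```

```bash
python3 ctl.py "0,-.3,0 0,-.2,0 0,-.1,0 0,-.1,0" -215 4 4
```

```text
pitch 0.001
t 11.05 pos [ 488.9 -182.3  343.2] yaw 0.050/0.050 meas 0.0237 pred 0.0109 +-0.0150 fit 1.67
x [0.0245 0.0297 0.0355] p 0.0426
plan cm [-1.4  -1.14 -0.62 -0.22] | [-0.2 -0.2 -0.1 -0.  -0.1 -0.   0.   0.1  0.   0.1  0.2  0.2]
theta [0.001, -0.016, -0.021, -0.019]
```

>>> move_arm:
  plan:
    - {"x":0,"y":-1.4,"z":0,"twist":0,"claw":2}
    - {"x":0,"y":-1.15,"z":0,"twist":0,"claw":2}
    - {"x":0,"y":-0.6,"z":0,"twist":0,"claw":2}
    - {"x":0,"y":-0.2,"z":0,"twist":0,"claw":2}

```text
time_s: 11.6
ee_pos: [490.5, -216.0, 343.2]
ee_rot: [[-0.999, -0.049, -0.0], [-0.049, 0.999, 0.0], [0.0, 0.0, -1.0]]
ft_force: [-0.3, 0.1, -8.6]
gripper_width: 0.321
gripper_force: 62.6
```

```bash
python3 ctl.py "0,-1.4,0 0,-1.15,0 0,-.6,0 0,-.2,0" -215 5 4
```

```text
pitch 0.002
t 11.6 pos [ 490.5 -216.   343.2] yaw 0.049/0.050 meas -0.0171 pred -0.0188 +-0.0154 fit 1.68
x [-0.0147  0.0483  0.0366] p 0.0109
plan cm [-0.3  -0.3  -0.21 -0.11 -0.02] | [-0.1 -0.1 -0.   0.   0.1 -0.   0.   0.1  0.1  0.1  0.   0.1  0.1  0.2
  0.2]
theta [-0.015, -0.016, -0.017, -0.015, -0.013]
```

>>> move_arm:
  plan:
    - {"x":0,"y":-0.3,"z":0,"twist":0,"claw":2}
    - {"x":0,"y":-0.3,"z":0,"twist":0,"claw":2}
    - {"x":0,"y":-0.2,"z":0,"twist":0,"claw":2}
    - {"x":0,"y":-0.1,"z":0,"twist":0,"claw":2}
    - {"x":0,"y":0,"z":0,"twist":0,"claw":2}

```text
time_s: 12.28
ee_pos: [491.0, -224.3, 343.3]
ee_rot: [[-0.999, -0.05, 0.0], [-0.05, 0.999, 0.0], [-0.0, 0.0, -1.0]]
ft_force: [-0.1, -0.0, -7.9]
gripper_width: 0.32
gripper_force: 62.6
```

```bash
python3 ctl.py "0,-.3,0 0,-.3,0 0,-.2,0 0,-.1,0 0,0,0" -225 5 4
```

```text
pitch 0.001
t 12.275 pos [ 491.  -224.3  343.3] yaw 0.050/0.050 meas -0.0149 pred -0.0121 +-0.0193 fit 1.68
x [-0.0142  0.0106  0.0352] p -0.0035
plan cm [ 0.2   0.12  0.03 -0.01 -0.01] | [-0.1 -0.1 -0.1 -0.  -0.  -0.1 -0.1 -0.1 -0.   0.  -0.1 -0.   0.   0.1
  0.2]
theta [-0.009, -0.006, -0.005, -0.005, -0.005]
```

>>> move_arm:
  plan:
    - {"x":0,"y":0.2,"z":0,"twist":0,"claw":2}
    - {"x":0,"y":0.1,"z":0,"twist":0,"claw":2}
    - {"x":0,"y":0,"z":0,"twist":0,"claw":2}
    - {"x":0,"y":0,"z":0,"twist":0,"claw":2}
    - {"x":0,"y":0,"z":0,"twist":0,"claw":2}

```text
time_s: 12.95
ee_pos: [490.8, -221.3, 343.3]
ee_rot: [[-0.999, -0.05, -0.0], [-0.05, 0.999, -0.0], [0.0, -0.0, -1.0]]
ft_force: [-0.2, -0.2, -7.4]
gripper_width: 0.316
gripper_force: 62.5
```

```bash
python3 ctl.py "0,.2,0 0,.1,0 0,0,0 0,0,0 0,0,0" -220 5 4
```

```text
pitch 0.001
t 12.95 pos [ 490.8 -221.3  343.3] yaw 0.050/0.050 meas -0.0173 pred -0.0056 +-0.0189 fit 1.69
x [-0.0183 -0.0267  0.0292] p -0.0231
plan cm [0.87 0.69 0.35 0.12 0.  ] | [-0.  -0.1 -0.1 -0.1 -0.1 -0.2 -0.2 -0.2 -0.2 -0.1 -0.2 -0.2 -0.1 -0.
  0.1]
theta [-0.004, 0.005, 0.008, 0.007, 0.005]
```

```bash
for k in 4 5 6; do python3 ctl.py - 190 5 $k -221; done
```

```text
plan cm [-2.66 -1.12  0.84  2.12  2.19] | [1.8 2.8 3.3 3.4 2.7 2.5 3.4 3.5 3.2 2.2 2.4 2.8 2.3 1.4 0.3]
theta [-0.077, -0.106, -0.101, -0.077, -0.059]
plan cm [-1.91 -0.75  0.72  1.67  1.71] | [1.4 2.2 2.5 2.6 2.1 1.9 2.7 2.8 2.7 2.  1.9 2.5 2.4 2.1 1.4 1.5 1.7 1.4
 0.8 0.1]
theta [-0.062, -0.083, -0.078, -0.06, -0.047]
plan cm [-1.55 -0.55  0.68  1.48  1.49] | [1.2 1.8 2.2 2.3 1.8 1.6 2.2 2.4 2.3 1.7 1.6 2.1 2.1 1.9 1.4 1.4 1.7 1.6
 1.4 0.9 1.  1.1 0.9 0.5 0. ]
theta [-0.054, -0.071, -0.066, -0.051, -0.039]
```

>>> move_arm:
  plan:
    - {"x":-0.2,"y":-1.9,"z":0,"twist":0,"claw":2}
    - {"x":-0.3,"y":-0.75,"z":0,"twist":0,"claw":2}
    - {"x":-0.3,"y":0.7,"z":0,"twist":0,"claw":2}
    - {"x":-0.3,"y":1.65,"z":0,"twist":0,"claw":2}
    - {"x":-0.3,"y":1.7,"z":0,"twist":0,"claw":2}

```text
time_s: 13.62
ee_pos: [504.2, -204.7, 343.3]
ee_rot: [[-0.999, -0.051, -0.0], [-0.051, 0.999, 0.001], [0.0, 0.001, -1.0]]
ft_force: [0.7, -0.1, -8.9]
gripper_width: 0.319
gripper_force: 62.6
```

```bash
python3 ctl.py "-.2,-1.9,0 -.3,-.75,0 -.3,.7,0 -.3,1.65,0 -.3,1.7,0" 190 5 4; python3 ctl.py - 190 4 5 -208
```

```text
pitch 0.001
t 13.625 pos [ 504.2 -204.7  343.3] yaw 0.051/0.050 meas -0.0404 pred -0.0478 +-0.0219 fit 1.69
x [-0.0498 -0.1892  0.0318] p -0.1169
plan cm [0.86 1.72 2.31 2.57 2.1 ] | [1.9 2.7 2.8 2.7 2.  2.  2.6 2.5 2.2 1.5 1.6 1.9 1.5 0.9 0.1]
theta [-0.057, -0.05, -0.035, -0.018, -0.013]
plan cm [0.95 1.89 2.4  2.07] | [1.9 2.7 2.9 2.2 2.1 2.8 2.7 2.  1.9 2.4 2.2 1.5 1.5 1.5 1.  0.2]
theta [-0.055, -0.045, -0.028, -0.02]
```

>>> move_arm:
  plan:
    - {"x":-0.3,"y":0.95,"z":0,"twist":0.01,"claw":2}
    - {"x":-0.4,"y":1.9,"z":0,"twist":0.01,"claw":2}
    - {"x":-0.4,"y":2.4,"z":0,"twist":0.01,"claw":2}
    - {"x":-0.3,"y":2.1,"z":0,"twist":0.008,"claw":2}

```text
time_s: 14.18
ee_pos: [515.8, -130.9, 343.5]
ee_rot: [[-1.0, -0.012, 0.0], [-0.012, 1.0, 0.0], [-0.0, 0.0, -1.0]]
ft_force: [0.4, 0.4, -9.1]
gripper_width: 0.319
gripper_force: 62.6
```

```bash
python3 ctl.py "-.3,.95,.01 -.4,1.9,.01 -.4,2.4,.01 -.3,2.1,.008" 190 4 4; python3 ctl.py - 190 4 5 -134
```

```text
pitch 0.000
t 14.175 pos [ 515.8 -130.9  343.5] yaw 0.012/0.012 meas -0.0358 pred -0.0200 +-0.0165 fit 1.71
x [-0.0521 -0.3381  0.0255] p -0.1778
plan cm [3.4  3.85 3.33 2.24] | [2.1 2.7 2.5 1.7 1.7 2.1 1.8 1.2 1.1 1.2 0.7 0.1]
theta [-0.025, 0.007, 0.028, 0.028]
plan cm [3.69 3.96 3.24 2.08] | [ 1.9  2.4  2.2  1.5  1.5  1.8  1.6  1.1  1.   1.2  1.   0.6  0.6  0.6
  0.3 -0. ]
theta [-0.019, 0.016, 0.035, 0.033]
```

>>> move_arm:
  plan:
    - {"x":-0.2,"y":3.45,"z":0,"twist":0,"claw":2}
    - {"x":-0.2,"y":3.85,"z":0,"twist":0,"claw":2}
    - {"x":-0.2,"y":3.3,"z":0,"twist":0,"claw":2}
    - {"x":-0.2,"y":2.2,"z":0,"twist":0,"claw":2}

```text
time_s: 14.72
ee_pos: [521.9, -2.3, 343.6]
ee_rot: [[-1.0, -0.014, 0.0], [-0.014, 1.0, 0.001], [-0.0, 0.001, -1.0]]
ft_force: [-0.1, -0.2, -8.4]
gripper_width: 0.318
gripper_force: 62.5
```

```bash
python3 ctl.py "-.2,3.45,0 -.2,3.85,0 -.2,3.3,0 -.2,2.2,0" 190 4 4; python3 ctl.py - 190 4 5 -4
```

```text
pitch 0.002
t 14.725 pos [521.9  -2.3 343.6] yaw 0.014/0.012 meas 0.0086 pred 0.0275 +-0.0212 fit 1.71
x [-0.0114 -0.4026  0.0207] p -0.1629
plan cm [4.05 4.03 2.91 1.6 ] | [ 1.5  1.7  1.3  0.7  0.7  0.7  0.5  0.2  0.2  0.1 -0.1 -0.2]
theta [0.022, 0.056, 0.069, 0.06]
plan cm [4.02 4.01 2.92 1.62] | [ 1.5  1.7  1.3  0.8  0.7  0.8  0.5  0.2  0.2  0.2  0.  -0.  -0.1 -0.1
 -0.2 -0.1]
theta [0.022, 0.055, 0.068, 0.059]
```

>>> move_arm:
  plan:
    - {"x":-0.2,"y":4.05,"z":0,"twist":0,"claw":2}
    - {"x":-0.2,"y":4.0,"z":0,"twist":0,"claw":2}
    - {"x":-0.2,"y":2.9,"z":0,"twist":0,"claw":2}
    - {"x":-0.1,"y":1.6,"z":0,"twist":0,"claw":2}

```text
time_s: 15.28
ee_pos: [527.4, 122.9, 343.4]
ee_rot: [[-1.0, -0.014, 0.0], [-0.014, 1.0, 0.0], [-0.0, 0.0, -1.0]]
ft_force: [0.5, -1.4, -9.0]
gripper_width: 0.317
gripper_force: 62.8
```

```bash
python3 ctl.py "-.2,4.05,0 -.2,4,0 -.2,2.9,0 -.1,1.6,0" 192 4 4; python3 ctl.py - 192 4 5 122
```

```text
pitch -0.002
t 15.275 pos [527.4 122.9 343.4] yaw 0.014/0.012 meas 0.0221 pred 0.0590 +-0.0231 fit 1.75
x [ 0.0026 -0.3947  0.0129] p -0.1473
plan cm [4.77 4.17 2.41 0.91] | [ 0.8  0.6  0.1 -0.2 -0.2 -0.5 -0.8 -0.7 -0.7 -0.9 -0.8 -0.4]
theta [0.053, 0.092, 0.1, 0.084]
plan cm [4.44 4.03 2.5  1.08] | [ 1.   0.9  0.4  0.   0.  -0.2 -0.5 -0.5 -0.5 -0.8 -0.8 -0.7 -0.7 -0.8
 -0.6 -0.2]
theta [0.046, 0.082, 0.091, 0.078]
```

```bash
sed -i 's#b=1.07\*#b=1.0*#' ctl.py; python3 ctl.py - 192 3 6 123;python3 ctl.py - 200 4 5 123
```

```text
plan cm [5.08 4.47 2.29] | [ 1.3  1.1  0.4  0.3 -0.  -0.3 -0.4 -0.7 -0.7 -0.8 -1.  -0.8 -0.8 -0.8
 -0.4]
theta [0.052, 0.092, 0.094]
plan cm [4.66 4.34 2.77 1.22] | [ 1.   0.9  0.4  0.   0.  -0.3 -0.5 -0.5 -0.6 -0.8 -0.9 -0.7 -0.7 -0.8
 -0.6 -0.2]
theta [0.044, 0.081, 0.092, 0.079]
```

>>> move_arm:
  plan:
    - {"x":0,"y":4.7,"z":0,"twist":0,"claw":2}
    - {"x":0,"y":4.3,"z":0,"twist":0,"claw":2}
    - {"x":0,"y":2.5,"z":0,"twist":0,"claw":2}

```text
time_s: 15.7
ee_pos: [526.2, 237.1, 343.2]
ee_rot: [[-1.0, -0.013, 0.0], [-0.013, 1.0, -0.0], [-0.0, -0.0, -1.0]]
ft_force: [0.4, -0.4, -8.9]
gripper_width: 0.317
gripper_force: 62.5
```

```bash
python3 ctl.py "0,4.7,0 0,4.3,0 0,2.5,0" 192 4 4; python3 ctl.py - 192 4 5 238
```

```text
pitch -0.001
t 15.7 pos [526.2 237.1 343.2] yaw 0.013/0.012 meas 0.0745 pred 0.0864 +-0.0168 fit 1.86
x [ 0.0579 -0.328   0.0096] p -0.067
plan cm [2.83 2.43 1.23 0.24] | [ 0.1 -0.3 -0.7 -0.8 -0.8 -1.2 -1.3 -1.  -1.1 -1.3 -1.  -0.5]
theta [0.075, 0.089, 0.086, 0.072]
plan cm [2.43 2.25 1.33 0.44] | [ 0.4  0.1 -0.3 -0.4 -0.4 -0.8 -1.  -0.8 -0.9 -1.2 -1.2 -0.9 -0.9 -1.
 -0.7 -0.2]
theta [0.067, 0.078, 0.076, 0.064]
```

>>> move_arm:
  plan:
    - {"x":0,"y":2.7,"z":0,"twist":0,"claw":2}
    - {"x":0,"y":2.35,"z":0,"twist":0,"claw":2}
    - {"x":0,"y":1.3,"z":0,"twist":0,"claw":2}

```text
time_s: 16.12
ee_pos: [525.6, 300.3, 343.1]
ee_rot: [[-1.0, -0.013, -0.0], [-0.013, 1.0, -0.0], [0.0, -0.0, -1.0]]
ft_force: [1.0, -1.3, -9.3]
gripper_width: 0.317
gripper_force: 62.6
```

```bash
python3 ctl.py "0,2.7,0 0,2.35,0 0,1.3,0" 192 4 5
```

```text
pitch -0.004
t 16.125 pos [525.6 300.3 343.1] yaw 0.013/0.012 meas 0.0526 pred 0.0833 +-0.0151 fit 1.89
x [ 0.0409 -0.2499 -0.0007] p -0.0558
plan cm [2.65 2.16 0.97 0.07] | [-0.  -0.4 -0.8 -0.8 -0.8 -1.3 -1.5 -1.2 -1.2 -1.6 -1.5 -1.1 -1.1 -1.2
 -0.9 -0.3]
theta [0.063, 0.079, 0.078, 0.066]
```

```bash
cat > fitb.py <<'E'
import numpy as np
from scipy.linalg import expm
from scipy.optimize import minimize
L=[([-.4,.1,.4],.0226),([-1.55,-.8,.1,.5],-.0004),([-1.9,-1,.1,.6],-.0442),([.75,.9,.9,.7],-.0364),([2.8,2.35,1.4,.6],-.001),([3.05,2.65,1.5,.5],.0547),([-.3,-.2,-.1,-.1],.0237),([-1.4,-1.15,-.6,-.2],-.0171),([-.3,-.3,-.2,-.1,0],-.0149),([.2,.1,0,0,0],-.0173),([-1.9,-.75,.7,1.65,1.7],-.0404),([.95,1.9,2.4,2.1],-.0358),([3.45,3.85,3.3,2.2],.0086),([4.05,4,2.9,1.6],.0221),([4.7,4.3,2.5],.0745),([2.7,2.35,1.3],.0526)]
def run(q,full=False):
    b,lam2,c,lag=q
    A=np.array([[0,1,0],[lam2,-c,1],[0,0,0]]); F={t:expm(A*t) for t in(.125,.05)}
    x=np.array([.045,-.14,.03]);P=np.diag([.003,.1,.05])**2; v=0; J=0; R=[]
    def st(u,t):
        nonlocal x,P,v
        x[1]+=b*(u-v); x=F[t]@x; P=F[t]@P@F[t].T+np.diag([1e-6,4e-4,1e-5])*t; v=u
    for k,(rows,m) in enumerate(L):
        st(0,.05) 
        for r in rows: st(r*.08,.125)
        # arm lags the command by lag seconds: rocker sees y-v*lag
        e=m-(x[0]-b*v*lag); S=P[0,0]+.004**2; K=P[:,0]/S; x=x+K*e; P=P-np.outer(K,P[0]); J+=e*e/S+np.log(S); R.append(e)
    st(0,.05)
    return (J,x,np.array(R).round(3)) if full else J
for q0 in([1.97,5.3,.53,0],[2.3,5.3,.53,.02]):
    r=minimize(lambda q:run(q)+((q[1]-5.3)/.7)**2+((q[2]-.53)/.1)**2+((q[0]-1.97)/.3)**2,q0,method='Nelder-Mead'); print(r.x,r.fun,run(r.x,True))
print(run([1.97,5.3,.53,0],True))
E
python3 fitb.py
```

```text
[ 1.84337323  4.4009591   0.57755194 -0.04910518] -120.272830110895 (np.float64(-122.3266479773271), array([ 0.03231127, -0.23540209,  0.02013074]), array([ 0.013,  0.016, -0.01 , -0.003, -0.005,  0.001,  0.007, -0.008,
       -0.01 , -0.014, -0.023, -0.002,  0.009, -0.006, -0.019, -0.01 ]))
[ 1.84339033  4.401015    0.57754841 -0.04910584] -120.27283012195326 (np.float64(-122.32636116719631), array([ 0.03231088, -0.23540418,  0.02013176]), array([ 0.013,  0.016, -0.01 , -0.003, -0.005,  0.001,  0.007, -0.008,
       -0.01 , -0.014, -0.023, -0.002,  0.009, -0.006, -0.019, -0.01 ]))
(np.float64(-96.38648883184234), array([ 0.04549102, -0.23194816, -0.00522242]), array([ 0.014,  0.013, -0.006, -0.002, -0.012, -0.012, -0.003, -0.002,
        0.006, -0.004,  0.009, -0.008, -0.014, -0.041, -0.034, -0.044]))
```

```bash
python3 - <<'E'
s=open('ctl.py').read()
i=s.index("s=.99"); j=s.index("\n",i)
s=s[:i]+"lam2=4.4; c=.578; b=1.843"+s[j:]
s=s.replace("    x=x+kk*(th-x[0])","    th-=b*.049*(v@np.array([-np.sin(a),np.cos(a)]))\n    print('corr %.4f'%th)\n    x=x+kk*(th-x[0])")
s=s.replace("np.diag([1e-6,4e-4,1e-4])*t","np.diag([1e-6,4e-4,1e-5])*t")
open('ctl.py','w').write(s)
import json; k=json.load(open('kf.json')); k['x']=[.0323,-.2354,.02]; P=k['P']; P[2][2]=min(P[2][2],.03**2); json.dump(k,open('kf.json','w')); print(P)
E
python3 ctl.py - 192 4 4 300; python3 ctl.py - 192 4 5 300; python3 ctl.py - 240 4 4 300
```

```text
[[1.1893387210891051e-05, 4.026599536615168e-05, 8.07581171113622e-06], [4.026599536615179e-05, 0.0003109046883011307, 0.00011097923712968763], [8.075811711136228e-06, 0.00011097923712968754, 0.0004421786962813019]]
plan cm [ 3.72  2.89  1.12 -0.1 ] | [-0.4 -0.9 -1.4 -1.3 -1.3 -1.9 -2.  -1.5 -1.6 -1.9 -1.4 -0.6]
theta [0.072, 0.099, 0.099, 0.084]
plan cm [3.13 2.6  1.23 0.16] | [ 0.  -0.4 -0.8 -0.8 -0.8 -1.4 -1.5 -1.2 -1.3 -1.7 -1.7 -1.2 -1.2 -1.4
 -0.9 -0.3]
theta [0.061, 0.083, 0.084, 0.072]
plan cm [3.14 2.59 1.18 0.13] | [-0.1 -0.5 -0.9 -0.9 -0.9 -1.4 -1.5 -1.1 -1.2 -1.4 -1.1 -0.5]
theta [0.061, 0.083, 0.083, 0.071]
```

>>> move_arm:
  plan:
    - {"x":0,"y":3.5,"z":0,"twist":0,"claw":2}
    - {"x":0,"y":2.7,"z":0,"twist":0,"claw":2}
    - {"x":0,"y":1.2,"z":0,"twist":0,"claw":2}
    - {"x":0,"y":0,"z":0,"twist":0,"claw":2}

```text
time_s: 16.68
ee_pos: [524.6, 373.4, 342.8]
ee_rot: [[-1.0, -0.013, -0.0], [-0.013, 1.0, -0.001], [0.0, -0.001, -1.0]]
ft_force: [-0.1, -0.7, -7.8]
gripper_width: 0.317
gripper_force: 62.7
```

```bash
python3 ctl.py "0,3.5,0 0,2.7,0 0,1.2,0 0,0,0" 192 4 4; python3 ctl.py - 192 4 5 373
```

```text
pitch -0.005
t 16.675 pos [524.6 373.4 342.8] yaw 0.013/0.012 meas 0.0560 pred 0.0785 +-0.0188 fit 1.97
corr 0.0560
x [ 0.0502 -0.1204  0.012 ] p 0.0029
plan cm [ 1.76  1.01 -0.15 -0.73] | [-0.8 -1.5 -1.8 -1.5 -1.5 -2.1 -2.1 -1.5 -1.6 -1.8 -1.3 -0.5]
theta [0.069, 0.078, 0.07, 0.058]
plan cm [ 1.2   0.74 -0.05 -0.47] | [-0.5 -1.  -1.2 -1.1 -1.1 -1.6 -1.7 -1.2 -1.3 -1.7 -1.6 -1.1 -1.1 -1.2
 -0.8 -0.2]
theta [0.059, 0.063, 0.057, 0.047]
```

>>> move_arm:
  plan:
    - {"x":0,"y":1.7,"z":0,"twist":0,"claw":2}
    - {"x":0,"y":1.0,"z":0,"twist":0,"claw":2}
    - {"x":0,"y":-0.1,"z":0,"twist":0,"claw":2}
    - {"x":0,"y":-0.7,"z":0,"twist":0,"claw":2}

```text
time_s: 17.23
ee_pos: [524.4, 391.7, 343.1]
ee_rot: [[-1.0, -0.012, -0.0], [-0.012, 1.0, -0.001], [0.0, -0.001, -1.0]]
ft_force: [1.1, -0.5, -8.6]
gripper_width: 0.321
gripper_force: 62.6
```

```bash
python3 ctl.py "0,1.7,0 0,1,0 0,-.1,0 0,-.7,0" 192 4 4; python3 ctl.py - 192 4 5 392
```

```text
pitch -0.004
t 17.225 pos [524.4 391.7 343.1] yaw 0.012/0.012 meas 0.0288 pred 0.0579 +-0.0150 fit 2.01
corr 0.0338
x [ 0.0336 -0.0188 -0.001 ] p 0.0256
plan cm [ 1.11  0.32 -0.66 -0.99] | [-1.1 -1.7 -1.9 -1.5 -1.5 -2.1 -2.1 -1.4 -1.5 -1.7 -1.2 -0.5]
theta [0.052, 0.059, 0.052, 0.042]
plan cm [ 0.61  0.07 -0.57 -0.76] | [-0.8 -1.2 -1.4 -1.2 -1.1 -1.6 -1.6 -1.2 -1.2 -1.6 -1.5 -1.  -1.  -1.1
 -0.7 -0.2]
theta [0.043, 0.046, 0.039, 0.033]
```

```bash
python3 - <<'E'
import json; k=json.load(open('kf.json')); k['x'][2]=-.04; k['P'][2][2]=.04**2; json.dump(k,open('kf.json','w'))
E
sed -i 's/4e-4,1e-5\])\*t/4e-4,4e-4])*t/' ctl.py
python3 ctl.py - 192 4 4 392; python3 ctl.py - 192 4 5 392
```

```text
plan cm [ 1.51  0.63 -0.53 -0.99] | [-1.  -1.7 -1.9 -1.6 -1.5 -2.1 -2.1 -1.5 -1.5 -1.8 -1.4 -0.7]
theta [0.059, 0.071, 0.065, 0.054]
plan cm [ 0.98  0.37 -0.44 -0.75] | [-0.7 -1.2 -1.4 -1.2 -1.1 -1.6 -1.7 -1.3 -1.2 -1.6 -1.6 -1.1 -1.  -1.2
 -0.9 -0.4]
theta [0.05, 0.057, 0.051, 0.044]
```

>>> move_arm:
  plan:
    - {"x":0,"y":1.5,"z":0,"twist":0,"claw":2}
    - {"x":0,"y":0.6,"z":0,"twist":0,"claw":2}
    - {"x":0,"y":-0.5,"z":0,"twist":0,"claw":2}
    - {"x":0,"y":-1.0,"z":0,"twist":0,"claw":2}

```text
time_s: 17.77
ee_pos: [524.2, 397.6, 343.1]
ee_rot: [[-1.0, -0.012, -0.0], [-0.012, 1.0, -0.001], [0.0, -0.001, -1.0]]
ft_force: [0.3, 0.6, -8.3]
gripper_width: 0.317
gripper_force: 62.6
```

```bash
python3 ctl.py "0,1.5,0 0,.6,0 0,-.5,0 0,-1,0" 192 4 4; python3 ctl.py - 192 4 5 398
```

```text
pitch -0.003
t 17.775 pos [524.2 397.6 343.1] yaw 0.012/0.012 meas 0.0129 pred 0.0539 +-0.0153 fit 1.97
corr 0.0202
x [ 0.0213 -0.0019 -0.0797] p 0.0024
plan cm [ 2.29  1.19 -0.33 -1.02] | [-1.  -1.8 -2.1 -1.7 -1.6 -2.3 -2.3 -1.7 -1.6 -2.  -1.7 -1. ]
theta [0.062, 0.084, 0.081, 0.07]
plan cm [ 1.71  0.9  -0.24 -0.76] | [-0.7 -1.3 -1.6 -1.3 -1.1 -1.7 -1.8 -1.4 -1.3 -1.7 -1.7 -1.2 -1.1 -1.4
 -1.2 -0.7]
theta [0.052, 0.068, 0.066, 0.058]
```

>>> move_arm:
  plan:
    - {"x":0,"y":2.7,"z":0,"twist":0,"claw":2}
    - {"x":0,"y":1.3,"z":0,"twist":0,"claw":2}
    - {"x":0,"y":-0.3,"z":0,"twist":0,"claw":2}
    - {"x":0,"y":-1.0,"z":0,"twist":0,"claw":2}

```text
time_s: 18.32
ee_pos: [524.0, 424.4, 343.1]
ee_rot: [[-1.0, -0.012, -0.0], [-0.012, 1.0, -0.001], [0.0, -0.001, -1.0]]
ft_force: [0.0, -0.1, -8.7]
gripper_width: 0.32
gripper_force: 62.7
```

```bash
python3 ctl.py "0,2.7,0 0,1.3,0 0,-.3,0 0,-1,0" 192 4 4; python3 ctl.py - 192 4 5 425
```

```text
pitch -0.004
t 18.325 pos [524.  424.4 343.1] yaw 0.012/0.012 meas 0.0710 pred 0.0813 +-0.0195 fit 2.02
corr 0.0782
x [ 0.0827  0.0939 -0.0835] p 0.1027
plan cm [-2.05 -2.37 -2.11 -1.48] | [-1.2 -1.7 -1.7 -1.3 -1.1 -1.5 -1.5 -1.1 -0.9 -1.1 -1.  -0.6]
theta [0.059, 0.035, 0.017, 0.013]
plan cm [-2.34 -2.51 -2.07 -1.35] | [-1.  -1.4 -1.5 -1.1 -0.9 -1.2 -1.2 -0.9 -0.7 -1.  -0.9 -0.7 -0.5 -0.7
 -0.7 -0.5]
theta [0.054, 0.027, 0.01, 0.007]
```

Prediction is good again, and the plan heads back toward the dock.

>>> move_arm:
  plan:
    - {"x":0,"y":-2.1,"z":0,"twist":0,"claw":2}
    - {"x":0,"y":-2.4,"z":0,"twist":0,"claw":2}
    - {"x":0,"y":-2.1,"z":0,"twist":0,"claw":2}
    - {"x":0,"y":-1.4,"z":0,"twist":0,"claw":2}

```text
time_s: 18.88
ee_pos: [525.0, 343.1, 344.2]
ee_rot: [[-1.0, -0.01, 0.001], [-0.01, 1.0, -0.0], [-0.001, -0.0, -1.0]]
ft_force: [-0.4, 0.5, -8.8]
gripper_width: 0.321
gripper_force: 62.7
```

```bash
python3 ctl.py "0,-2.1,0 0,-2.4,0 0,-2.1,0 0,-1.4,0" 192 4 4; python3 ctl.py - 192 4 5 344
```

```text
pitch -0.004
t 18.875 pos [525.  343.1 344.2] yaw 0.010/0.012 meas -0.0231 pred 0.0126 +-0.0176 fit 2.00
corr -0.0130
x [-0.0067  0.1046 -0.1123] p 0.0112
plan cm [ 1.44  0.54 -0.53 -0.92] | [-0.8 -1.4 -1.6 -1.3 -1.  -1.5 -1.6 -1.2 -1.  -1.3 -1.3 -0.9]
theta [0.031, 0.05, 0.05, 0.045]
plan cm [ 1.08  0.36 -0.48 -0.77] | [-0.7 -1.1 -1.2 -1.  -0.7 -1.1 -1.2 -1.  -0.7 -1.1 -1.1 -0.8 -0.6 -0.9
 -1.  -0.7]
theta [0.024, 0.04, 0.041, 0.037]
```

>>> move_arm:
  plan:
    - {"x":-0.1,"y":1.6,"z":0,"twist":0,"claw":2}
    - {"x":-0.1,"y":0.6,"z":0,"twist":0,"claw":2}
    - {"x":0,"y":-0.5,"z":0,"twist":0,"claw":2}
    - {"x":0,"y":-0.9,"z":0,"twist":0,"claw":2}

```text
time_s: 19.42
ee_pos: [526.7, 353.0, 342.9]
ee_rot: [[-1.0, -0.013, -0.0], [-0.013, 1.0, -0.001], [0.0, -0.001, -1.0]]
ft_force: [-0.1, -0.0, -7.7]
gripper_width: 0.321
gripper_force: 62.6
```

```bash
python3 ctl.py "-.1,1.6,0 -.1,.6,0 0,-.5,0 0,-.9,0" 192 4 4; python3 ctl.py - 192 5 3 351; python3 ctl.py - 192 5 4 351
```

```text
pitch -0.002
t 19.425 pos [526.7 353.  342.9] yaw 0.013/0.012 meas 0.0473 pred 0.0504 +-0.0171 fit 1.94
corr 0.0538
x [ 0.0595  0.1178 -0.1086] p 0.0838
plan cm [-1.95 -2.12 -1.75 -1.14] | [-0.8 -1.1 -1.1 -0.8 -0.6 -0.8 -0.8 -0.6 -0.4 -0.6 -0.7 -0.6]
theta [0.04, 0.02, 0.007, 0.006]
plan cm [-1.85 -2.01 -1.72 -1.42 -0.97] | [-0.7 -1.  -1.1 -1.  -0.7 -0.5 -0.7 -0.8 -0.7 -0.6]
theta [0.042, 0.024, 0.012, 0.005, 0.006]
plan cm [-2.05 -2.12 -1.7  -1.31 -0.86] | [-0.6 -0.8 -0.9 -0.8 -0.6 -0.4 -0.5 -0.5 -0.5 -0.4 -0.2 -0.3 -0.4 -0.5
 -0.6]
theta [0.038, 0.018, 0.006, 0.001, 0.003]
```

>>> move_arm:
  plan:
    - {"x":0,"y":-1.75,"z":0,"twist":0,"claw":2}
    - {"x":0,"y":-2.0,"z":0,"twist":0,"claw":2}
    - {"x":0,"y":-1.7,"z":0,"twist":0,"claw":2}
    - {"x":0,"y":-1.3,"z":0,"twist":0,"claw":2}

```text
time_s: 19.98
ee_pos: [527.7, 284.7, 343.7]
ee_rot: [[-1.0, -0.011, 0.0], [-0.011, 1.0, 0.0], [-0.0, 0.0, -1.0]]
ft_force: [-0.5, -0.5, -8.8]
gripper_width: 0.321
gripper_force: 62.7
```

```bash
python3 ctl.py "0,-1.75,0 0,-2,0 0,-1.7,0 0,-1.3,0" 192 4 4; python3 ctl.py - 192 4 3 284
```

```text
pitch -0.002
t 19.975 pos [527.7 284.7 343.7] yaw 0.011/0.012 meas -0.0037 pred 0.0102 +-0.0163 fit 1.90
corr 0.0057
x [ 0.013   0.1386 -0.1132] p 0.0449
plan cm [-0.83 -1.09 -1.05 -0.75] | [-0.5 -0.7 -0.7 -0.5 -0.3 -0.4 -0.5 -0.4 -0.2 -0.4 -0.6 -0.6]
theta [0.015, 0.011, 0.007, 0.007]
plan cm [-0.65 -1.   -1.08 -0.83] | [-0.6 -0.9 -0.9 -0.7 -0.4 -0.7 -0.8 -0.7]
theta [0.018, 0.015, 0.011, 0.011]
```

>>> move_arm:
  plan:
    - {"x":0,"y":-0.6,"z":0,"twist":0,"claw":2}
    - {"x":0,"y":-1.0,"z":0,"twist":0,"claw":2}
    - {"x":0,"y":-1.1,"z":0,"twist":0,"claw":2}
    - {"x":0,"y":-0.9,"z":0,"twist":0,"claw":2}

```text
time_s: 20.52
ee_pos: [528.1, 249.3, 343.3]
ee_rot: [[-1.0, -0.012, -0.0], [-0.012, 1.0, -0.0], [0.0, -0.0, -1.0]]
ft_force: [-0.5, 0.1, -8.9]
gripper_width: 0.322
gripper_force: 62.7
```

```bash
python3 ctl.py "0,-.6,0 0,-1,0 0,-1.1,0 0,-.9,0" 192 4 4; python3 ctl.py - 192 4 3 249; python3 ctl.py - 192 4 2 249
```

```text
pitch 0.000
t 20.525 pos [528.1 249.3 343.3] yaw 0.012/0.012 meas -0.0042 pred 0.0100 +-0.0156 fit 1.90
corr 0.0023
x [ 0.0073  0.0899 -0.1214] p 0.0171
plan cm [-0.02 -0.29 -0.5  -0.47] | [-0.2 -0.4 -0.5 -0.4 -0.2 -0.3 -0.4 -0.3 -0.1 -0.4 -0.6 -0.7]
theta [0.017, 0.021, 0.02, 0.019]
plan cm [ 0.14 -0.21 -0.52 -0.54] | [-0.3 -0.5 -0.6 -0.5 -0.3 -0.6 -0.8 -0.8]
theta [0.02, 0.025, 0.024, 0.023]
plan cm [ 0.47 -0.09 -0.63 -0.73] | [-0.6 -1.  -1.2 -1. ]
theta [0.026, 0.033, 0.031, 0.027]
```

>>> move_arm:
  plan:
    - {"x":0,"y":0.4,"z":0.5,"twist":0,"claw":2}
    - {"x":0,"y":-0.1,"z":0.8,"twist":0,"claw":2}
    - {"x":0,"y":-0.6,"z":0.8,"twist":0,"claw":2}
    - {"x":0,"y":-0.7,"z":0.5,"twist":0,"claw":2}

```text
time_s: 21.08
ee_pos: [527.8, 239.6, 316.0]
ee_rot: [[-1.0, -0.013, -0.002], [-0.013, 1.0, -0.001], [0.002, -0.001, -1.0]]
ft_force: [-0.1, -0.0, -8.1]
gripper_width: 0.323
gripper_force: 62.6
```

```bash
python3 ctl.py "0,.4,0 0,-.1,0 0,-.6,0 0,-.7,0" 192 4 4; python3 ctl.py - 192 4 2 239; python3 ctl.py - 192 4 3 239
```

```text
pitch -0.000
t 21.075 pos [527.8 239.6 316. ] yaw 0.013/0.012 meas 0.0362 pred 0.0261 +-0.0150 fit 1.86
corr 0.0413
x [ 0.0463  0.1121 -0.1048] p 0.069
plan cm [-2.6  -2.29 -1.35 -0.56] | [-0.1 -0.1 -0.   0.   0.3  0.3  0.3  0.2  0.4  0.3 -0.  -0.3]
theta [0.014, -0.011, -0.02, -0.017]
plan cm [-2.83 -2.34 -1.22 -0.38] | [0.1 0.2 0.2 0.1]
theta [0.01, -0.016, -0.023, -0.017]
plan cm [-2.75 -2.34 -1.29 -0.46] | [-0.   0.1  0.1  0.1  0.3  0.3  0.1 -0.2]
theta [0.011, -0.015, -0.023, -0.018]
```

>>> move_arm:
  plan:
    - {"x":0,"y":-4.6,"z":0,"twist":0,"claw":2}
    - {"x":0,"y":-0.9,"z":0,"twist":0,"claw":2}
    - {"x":0,"y":0,"z":0,"twist":0,"claw":2}

```text
time_s: 21.5
ee_pos: [529.1, 184.3, 317.7]
ee_rot: [[-1.0, -0.01, 0.001], [-0.01, 1.0, 0.001], [-0.001, 0.001, -1.0]]
ft_force: [-1.0, -0.5, -8.9]
gripper_width: 0.323
gripper_force: 63.1
```

```bash
python3 ctl.py "0,-4.6,0 0,-.9,0 0,0,0" 192 3 4; python3 ctl.py - 192 3 2 184.5
```

```text
pitch -0.005
t 21.5 pos [529.1 184.3 317.7] yaw 0.010/0.012 meas -0.0200 pred -0.0090 +-0.0160 fit 1.87
corr -0.0200
x [-0.0169  0.0485 -0.1114] p -0.0221
plan cm [1.1  0.77 0.25] | [ 0.1 -0.  -0.1  0.1 -0.1 -0.2 -0.1 -0.5 -0.6]
theta [0.007, 0.023, 0.028]
plan cm [1.4  0.94 0.25] | [-0.2 -0.6 -0.8]
theta [0.013, 0.031, 0.036]
```

>>> move_arm:
  plan:
    - {"x":0,"y":0.8,"z":0.9,"twist":0,"claw":2}
    - {"x":0.1,"y":0.1,"z":1.2,"twist":0,"claw":2}
    - {"x":0,"y":0,"z":0.4,"twist":0,"claw":2}

```text
time_s: 21.92
ee_pos: [526.6, 194.5, 290.2]
ee_rot: [[-1.0, -0.014, -0.004], [-0.014, 1.0, -0.001], [0.004, -0.001, -1.0]]
ft_force: [-0.4, 0.0, -7.9]
gripper_width: 0.319
gripper_force: 63.1
```

```bash
python3 ctl.py "0,.8,0 .1,.1,0 0,0,0" 192 3 2
python3 - <<'E'
from h import *
st=bot.read_state(); print(st['ft_force'],st['ee_pos'])
E
```

```text
pitch 0.001
t 21.925 pos [526.6 194.5 290.2] yaw 0.014/0.012 meas 0.0308 pred 0.0055 +-0.0115 fit 1.86
corr 0.0308
x [ 0.0319  0.0571 -0.0872] p 0.0359
plan cm [-2.02 -1.41 -0.45] | [0.4 0.6 0.5]
theta [0.003, -0.014, -0.015]
[ 1.02914903  0.10211354 -9.15349445] [526.82864176 194.2910067  290.20185968]
```

View pics/last.png

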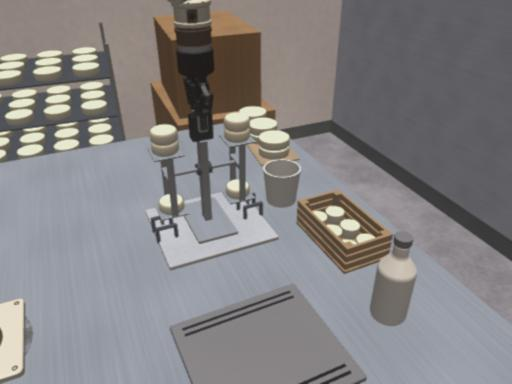

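>>> move_arm:
  plan:
    - {"x":0,"y":-0.1,"z":0.2,"twist":0,"claw":2}
    - {"x":0,"y":-0.1,"z":0.15,"twist":0,"claw":2}
    - {"x":0,"y":0,"z":0.1,"twist":0,"claw":2}
    - {"x":0,"y":0,"z":0.1,"twist":0,"claw":2}
    - {"x":0,"y":0,"z":0.1,"twist":0,"claw":2}
    - {"x":0,"y":0,"z":0,"twist":0,"claw":2}

```text
time_s: 22.72
ee_pos: [527.9, 191.9, 286.5]
ee_rot: [[-1.0, -0.012, 0.001], [-0.012, 1.0, 0.0], [-0.001, 0.0, -1.0]]
ft_force: [-1.2, -0.6, -4.9]
gripper_width: 0.319
gripper_force: 63.5
```

```bash
python3 ctl.py "0,0,0" 192 3 2|head -2
python3 - <<'E'
from h import *
st=bot.read_state(); print(st['time_s'],st['ft_force'],st['ft_torque'],st['ee_pos'])
E
```

```text
pitch -0.004
t 22.725 pos [527.9 191.9 286.5] yaw 0.012/0.012 meas 0.0999 pred 0.0393 +-0.0058 fit 1.85
22.775 [-0.83818128 -1.43266958 -4.34716622] [-0.20868469  0.20025329  0.00740076] [527.90626832 191.90053865 286.50345793]
```

>>> move_arm:
  plan:
    - {"x":0,"y":0,"z":0.1,"twist":0,"claw":2}
    - {"x":0,"y":0,"z":0.1,"twist":0,"claw":2}
    - {"x":0,"y":0,"z":0,"twist":0,"claw":2}
    - {"x":0,"y":0,"z":0,"twist":0,"claw":3.5}
    - {"x":0,"y":0,"z":0,"twist":0,"claw":5}
    - {"x":0,"y":0,"z":0,"twist":0,"claw":8}
    - {"x":0,"y":0,"z":0,"twist":0,"claw":8}
    - {"x":0,"y":0,"z":0,"twist":0,"claw":8}
    - {"x":0,"y":0,"z":-0.5,"twist":0,"claw":8}
    - {"x":0,"y":0,"z":-1,"twist":0,"claw":8}

```text
time_s: 24.02
ee_pos: [527.6, 191.9, 299.0]
ee_rot: [[-1.0, -0.012, -0.001], [-0.012, 1.0, -0.0], [0.001, -0.0, -1.0]]
ft_force: [-0.1, 0.4, -0.2]
gripper_width: 0.937
gripper_force: 0.0
```

>>> move_arm:
  plan:
    - {"x":0,"y":0,"z":-2,"twist":0,"claw":8}
    - {"x":0,"y":0,"z":-3,"twist":0,"claw":8}
    - {"x":0,"y":0,"z":-4,"twist":0,"claw":8}
    - {"x":0,"y":0,"z":-3,"twist":0,"claw":8}
    - {"x":0,"y":0,"z":0,"twist":0,"claw":8}

```text
time_s: 24.65
ee_pos: [528.6, 192.3, 422.5]
ee_rot: [[-1.0, -0.012, 0.007], [-0.012, 1.0, 0.002], [-0.007, 0.002, -1.0]]
ft_force: [0.1, -0.1, -0.4]
gripper_width: 0.935
gripper_force: 0.0
```

Run:
```python
from ang import *
st=bot.read_state(); im,d=grab('side','end'); print(st['time_s'],st['ee_pos'],st['gripper_width'],st['ft_force'])
print(fit3(d,[527.9,191.9,12+H],np.array([[-1,-.012,0],[-.012,1,0],[0,0,-1]])))
im,d=grab('top','endt')
```

```text
24.65 [528.59655569 192.27006438 422.47102913] 0.9353778250378832 [ 0.05177395 -0.09250246 -0.39974009]
(array([ 0.10796502, -0.00021771]), np.float64(1.645809349129524))
```

View pics/end.png

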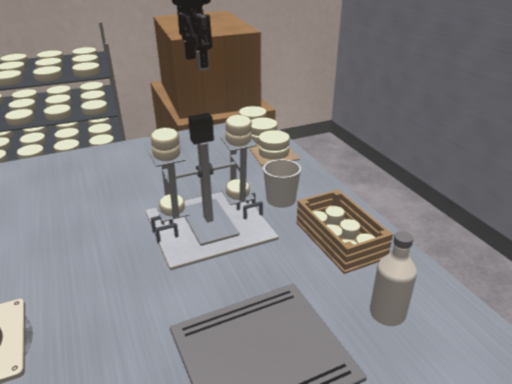

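The cradle is standing free and level on the dock, centred near pixel (208, 225). Both keels are between their wires at about (165, 225) and (250, 207), with the rocker leaning about 0.11 rad. The gripper is well clear.

```bash
python3 -c "
from rig import bot
print(bot.finish_job())"
```

```text
the job is handed in; nothing more can be done
None
```

I handed the job in with the cradle released and standing level on the dock, both keels between their wires and the rocker leaning about 0.11 rad; by my readings it was upright over the board for just over 4 s, but I never saw a verdict. The first kick to right the rocker came out too strong and I had to swing the cradle well out past the board to catch it, and no limit was passed that I could see.

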